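# Mount a detector probe in the spring-plunger post holder of a calibration rail

### The arm

A 6-joint arm with a two-finger parallel gripper is mounted at the origin on the work surface. World frame = base frame: x ahead of the robot, y to its left, z up, the work surface at z = 0. Lengths are in m, angles in degrees, forces in N, time in s.
With the tool pointing down it reaches from about 0.375 to 0.9 m from the base axis. Payload 3.1 kg.
Tool frame: the origin (TCP) lies on the centre line of the jaws, within the pads' length; the fingertips stand 8 mm ahead of it and the grasp point (between the pads) lies 11 mm behind it; z points along the fingers, y is the direction in which the jaws open and shut (so a half turn about z gives the same grasp; the last joint's range is limited). The gripper opens to 87 mm and grips with 3 to 60 N. Pads are 19 mm wide; open, the fingers measure 117 mm over their backs; the gripper's body (75 mm by 190 mm) begins 51 mm behind the grasp point.
Start: joints at [-78.696, 30.224, 82.088, -0, 67.689, -10.227], TCP at [0.229, -0.581, 0.231] pointing down, gripper open.
Joint ranges: [-176.69, 176.69], [-43.24, 126.21], [12.49, 139.97], [-82, 262], [0, 151.66], [-163.58, 163.58]. Speed limits (degrees/s): [159.86, 159.86, 180, 180, 180, 180].

### API

Orientations are given as a 3x3 rotation matrix whose columns are the frame's x, y, z axes.
In Python, from rig import * gives the robot as it stands. The module is installed in compiled form; this text tells all that it offers.
- The arm moves only by the tool arm_command, never from a script. Its argument "commands" is a list of rows, each an object with "translation": the shift along the tool's x, y, z scaled (see below), a list of three; "dr": the turn, a rotation vector about the tool's x, y, z scaled (see below), a list of three; "jaw": the closure, from 0 (fully open) to 1 (shut). In form: [{"translation": [x, y, z], "dr": [ax, ay, az], "jaw": jaw}, ...]. A call has 1 to 12 rows; each row shifts and turns the commanded pose from where the row before left it, along the tool's axes as they then stand; what a row does not reach is not made up. The controller multiplies each number of a shift by 25 mm and each number of a turn by 6 degrees. A row lasts 1/12 s, in which the tool goes at most 41.7 mm and 7.16 degrees, less where a joint would pass 70% of its speed; a pose out of reach is approached as far as the arm can. A call with a number of a shift or a turn outside -1 to 1 is refused whole. A call with a gripper value outside its range is refused whole. The fingers move at their own pace and stop on an object; the grip force is fixed at half the most. Time passes only in rows, so rows that do not move let the fingers close. It gives the time, the measured TCP pose, the force and the opening at its end, in the units of the state.
- read_state(): the state, without advancing time (a new reading comes with each control period).
- capture(name): name is "scene" or "side" or "wrist"; returns (picture, depth): 480x640x3 uint8, red, green, blue; 480x640 float32, m along the optical axis (not along the pixel's ray), 0 where there is no reading.
- camera_model(name): a dict with "intrinsics" (3x3 intrinsics, pixels), "pose" (4x4, takes a point from camera to world coordinates); the wrist camera has in their place "mount" (4x4, takes a point from camera to tool coordinates, whose origin is the TCP and whose axes are the flange's). Camera axes: x right, y down, z forward; pixel columns grow to the right and rows downward; lengths in m; the calibration is good to about 2 mm. The wrist camera is an equidistant fisheye: a pixel r from the principal point sees the ray r / f radians off the axis. A picture is of the moment at which its call begins: read the wrist's pose just before it. camera_model takes no time and is no camera call.
- hand_in(): hands the job in, once; it reports no verdict.
The state is a dict: "time_s": time; "joint_positions": joint angles; "qvel": joint speeds; "tau": joint torques, N m; "position": TCP position; "tcp_rot": TCP orientation; "force": force on the tool from outside, world axes, zero at the start; "moment": the same for the moment, N m; "opening": opening from 0.0 (shut) to 1.0 (fully open).
Only numpy, scipy, OpenCV 4.12 (cv2) and the standard library are available. Lean on these libraries where they do the work, as an engineer would, in place of code of your own. Each camera call takes 0.05 s, during which the arm holds its last target.

### The job

On the instrument bench, take the round black detector probe out of the storage rack and push its steel stem gently down into the square post holder on the calibration rail, past the holder's side spring plunger, until the probe's collar is fully home on the top of the holder; then let go of it. Do not force anything: the push should never be hard, and leave the square-headed rod in its well and the other things on the bench where they are.

Things in the scene. Friction and masses are not known exactly. Their poses are not given: they have to be found in the camera images.
- probe: Loose detector probe, 0.25 kg, upright in one of the rack's wells. Origin: centre of the underside of its steel collar (38 mm diameter, 6 mm thick); z up its axis. Above the collar a black round head, 28 mm diameter, to 62 mm above the origin (grasp here). Below the origin a steel stem, 12 mm diameter, 48 mm long. Round: yaw does not matter.
- probe_tip (a point): Lower end of the probe's stem, on its axis, 48 mm below the probe's origin. The last 12 mm taper to 5 mm diameter. Round the stem a groove for the plunger, 2.5 mm deep with 45 degree flanks, from 12 to 22 mm below the probe's origin.
- rail: Fixed aluminium rail, 80 mm wide (its x), 200 mm long (its y), 20 mm high; origin at the centre of its underside, z up. On it a clamped carriage, 62 x 46 mm (x, y), top 35 mm above the bench, with the upright square post holder: 30 x 30 mm, faces along the rail's x and y, 35 to 90 mm above the bench. The carriage does not slide under 100 N.
- rail_mid (a point): Point over the rail's middle, fixed to the rail, level with the holder's top (90 mm up), axes as the rail's. The holder's bore (14 mm diameter, 53 mm deep, vertical) is at x = 0 but up to 40 mm from here to either side along y: this is not reported, so feel for it (e.g. stem against a y face of the holder) or look. Seated, the probe's origin is level with this point.
- plunger (a joint): Outward travel (m, along the rail's +x) of the holder's spring plunger: 0 when empty, 0.002 to 0.004 as the stem passes, under 0.002 once in the groove. Its round 12 mm tip enters the bore 18 mm below the top; spring 3 N plus 0.8 N per mm. Passing it takes roughly 3 to 8 N of push; the weight of the probe alone does not do it. Its 15 mm knob sticks out 34 mm to +x from the bore axis.
- rack: Fixed grey plastic storage rack, a block 75 mm (x) by 190 mm (y), 62 mm high; origin at the centre of its underside, z up. Two vertical wells 17 mm in diameter and 56 mm deep at x = 0, y = -55 and +55 mm; each rod's collar rests on its top.
- blank: Bystander: square-headed setting rod standing in the rack's other well. Origin at the centre of the collar's underside; collar as on the probe, with an aluminium head 26 x 26 mm up to 36 mm above the origin. Leave it.
- meter: Bystander: grey portable survey meter with a carrying handle and a dial, 130 x 100 mm, 131 mm high over the handle; origin at the centre of its underside. Leave it.
- driver: Bystander: screwdriver with a black handle lying on the bench. Leave it.
- tray: Bystander: small open steel parts tray, 110 x 80 mm, 28 mm high; origin at the centre of its underside. Leave it.

How it is judged (in metres and radians):
On the way, in this order (a step that is already met when the one before it is completed fails the run):
1. the probe has been lifted clear of the rack (z of probe_tip in the frame of rack above 0.066 m and angle between probe's own z axis and vertical below 0.3 rad), for 0.1 s.
2. the stem is in the holder and has pushed the spring plunger aside (value of joint plunger above 0.0013 m and z of probe_tip in the frame of rail_mid below -0.01 m and horizontal distance between probe and rail_mid below 0.046 m), for 0.05 s.
At the end, for the whole second after the job is handed in: The probe stands upright (within 4 degrees) in the post holder, at rest and released, its collar within 1.5 mm of the top of the holder, with the plunger dropped back into the groove (travel under 2 mm) (z of probe in the frame of rail_mid between -0.003 and 0.0015 m and x of probe in the frame of rail_mid between -0.004 and 0.004 m and horizontal distance between probe and rail_mid below 0.044 m and angle between probe's own z axis and vertical below 0.07 rad and value of joint plunger below 0.002 m and linear speed of probe below 0.01 m/s); the robot touches nothing.
It fails at once if the probe pressed or knocked too hard against the rail, its holder or the plunger: over 40 N of contact force in all, of which the plunger's own grip is up to about 12 N (contact force between probe and rail above 40 N).
It fails at once if the robot itself pushing on the rail, the holder or its plunger with more than 25 N (contact force between any of the fingers, the arm and rail above 25 N).
It fails at once if the square-headed rod disturbed (distance of blank from where it was at the start of the episode above 0.02 m).
It fails at once if a bystander moved more than 3 cm (distance of any of meter, tray, driver from where it was at the start of the episode above 0.03 m).
It fails at once if the probe tipped over or dropped to the bench (angle between probe's own z axis and vertical above 0.8 rad).
It also fails if it takes over 58 s, if anything falls off the work surface, if the arm or the gripper's body presses on something with over 40 N, if the wrist force passes 120 N, or if a joint passes its speed limit or range.

## Working session

There is one attempt and no reset: what is moved stays moved. The work goes in short steps, Python scripts to look and compute and a tool call to move; the robot and the scene stay as the last step left them, time stands still between calls to the robot, and variables do not carry over. Pictures are saved under pics/ and viewed, and the job is handed in when it is done.

Besides the shell and the picture viewer there is one more tool, called after "Emit:" by a JSON object that holds its "method" and its "body". arm_command: Moves the arm, as the interface text tells. Its arguments: {"type":"object","properties":{"commands":{"type":"array"}},"required":["commands"]}

```bash
mkdir -p pics
python3 - <<'E'
from rig import *
import cv2,numpy as np
s=read_state();print(s)
for n in ("scene","side"):
    p,d=capture(n); cv2.imwrite(f"pics/{n}0.png",p[:,:,::-1]); np.savez(f"{n}0.npz",p=p,d=d)
    print(n,camera_model(n))
print(camera_model("wrist"))
E
```

```text
{'time_s': 0.0, 'joint_positions': array([-7.86970142e+01,  3.02790904e+01,  8.21560843e+01, -1.16059165e-03,
        6.76900589e+01, -1.02270052e+01]), 'qvel': array([-0.04113068,  0.0368292 ,  0.02387791,  0.07169371, -0.04371075,
        0.02603191]), 'tau': array([-1.42304165e-03, -4.40052652e+01, -1.76592851e+01,  6.31666020e-02,
        5.82707429e-02, -1.49107168e-04]), 'position': array([ 0.22924957, -0.5806649 ,  0.22957197]), 'tcp_rot': array([[ 9.30222852e-01,  3.66994887e-01, -4.46774641e-04],
       [ 3.66994972e-01, -9.30220464e-01,  2.13966960e-03],
       [ 3.69648890e-04, -2.15433361e-03, -9.99997611e-01]]), 'force': array([-0.74044828,  0.08140906,  0.05776311]), 'moment': array([-0.0234157 ,  0.03351212,  0.05700248]), 'opening': 0.9954306574213911}
scene {'intrinsics': array([[578.52502167,   0.        , 321.5751468 ],
       [  0.        , 578.52502167, 239.31777288],
       [  0.        ,   0.        ,   1.        ]]), 'pose': array([[ 0.37543182,  0.53792235, -0.75477844,  1.650304  ],
       [ 0.92654926, -0.19707736,  0.32041688, -0.4662624 ],
       [ 0.0236
[... 358 characters left out ...]
  [-0.7241616 ,  0.48757527, -0.48770927,  0.55881707],
       [ 0.01227981, -0.69797514, -0.7160167 ,  0.91787139],
       [ 0.        ,  0.        ,  0.        ,  1.        ]])}
{'intrinsics': array([[371.64829954,   0.        , 319.49911284],
       [  0.        , 371.64829954, 238.39548512],
       [  0.        ,   0.        ,   1.        ]]), 'mount': array([[-8.54965308e-04, -9.52705307e-01, -3.03894501e-01,
         8.45831559e-02],
       [ 9.99999622e-01, -8.62479695e-04, -1.09498534e-04,
         1.41809465e-04],
       [-1.57783002e-04, -3.03894480e-01,  9.52705684e-01,
        -1.54041782e-01],
       [ 0.00000000e+00,  0.00000000e+00,  0.00000000e+00,
         1.00000000e+00]])}
```

View pics/scene0.png

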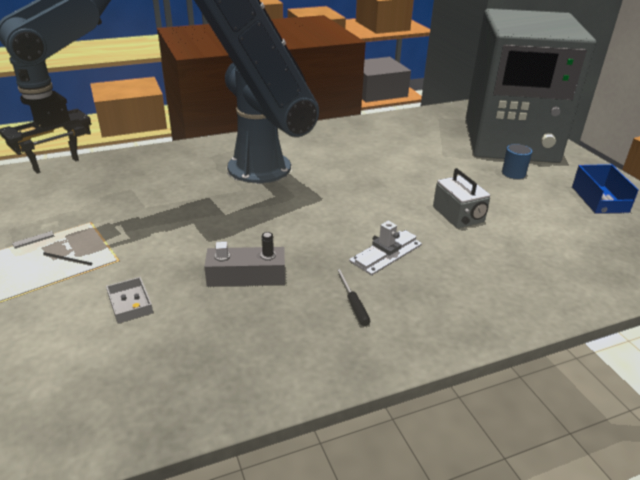

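View pics/side0.png

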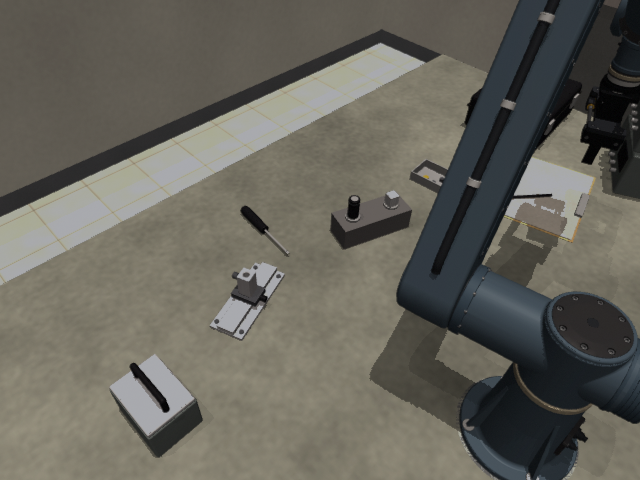

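The scene view shows the probe at about (267,244), the blank at (222,250) and the holder at (389,232). In the side view the probe is at (354,205) and the holder at (247,283). I'll zoom in next and project the 3D points.

```bash
cat > h.py <<'E'
import numpy as np,cv2
from rig import *
def pts(n,d):
    m=camera_model(n);K=m["intrinsics"];P=m["pose"]
    v,u=np.mgrid[0:480,0:640]
    c=np.stack([(u-K[0,2])/K[0,0]*d,(v-K[1,2])/K[1,1]*d,d],-1)
    return c@P[:3,:3].T+P[:3,3]
def ray(n,u,v):
    m=camera_model(n);K=m["intrinsics"];P=m["pose"]
    r=P[:3,:3]@np.array([(u-K[0,2])/K[0,0],(v-K[1,2])/K[1,1],1]);return P[:3,3],r/np.linalg.norm(r)
def plane(n,u,v,z):
    o,r=ray(n,u,v);return o+r*(z-o[2])/r[2]
E
python3 - <<'E'
from h import *
for n,cs in (("scene",[(195,220,100,75),(340,210,100,75)]),("side",[(320,180,100,75),(200,255,100,90)])):
    z=np.load(f"{n}0.npz");X=pts(n,z["d"])
    out=[]
    for (u,v,w,h) in cs:
        c=z["p"][v:v+h,u:u+w,::-1]; out.append(cv2.resize(c,(400*1,int(h*4)),interpolation=cv2.INTER_CUBIC))
    H=max(o.shape[0] for o in out); out=[cv2.copyMakeBorder(o,0,H-o.shape[0],0,0,0) for o in out]
    cv2.imwrite(f"pics/{n}_zoom.png",np.hstack(out))
    # depth slices
    for name,lo,hi in (("probetop",.115,.135),("racktop",.058,.066),("holdtop",.086,.094),("railtop",.017,.0235),("all>.05",.05,.14)):
        m=(X[...,2]>lo)&(X[...,2]<hi)&(z["d"]>0)&(X[...,0]>.3)&(X[...,0]<1.0)&(abs(X[...,1])<.5)
        k,lab,st,cen=cv2.connectedComponentsWithStats(m.astype(np.uint8))
        for i in range(1,k):
            if st[i,4]>15:
                q=X[lab==i]; r=cv2.minAreaRect(q[:,:2].astype(np.float32)*1000)
                print(n,name,st[i],np.round(np.median(q,0),4),np.round(r[0],1),np.round(r[1],1),round(r[2],1))
E
```

```text
scene probetop [454 168  23  21 131] [0.4857 0.4607 0.1261] [479.5 462.6] [103.6  18.1] 1.6
scene probetop [261 232  12  10  88] [ 0.5648 -0.1465  0.1227] [ 561.4 -144.1] [26.1 30.1] 30.6
scene racktop [435 188  18  18  45] [0.4663 0.4148 0.062 ] [460.4 414.5] [ 7.8 93.7] 89.0
scene racktop [454 205  33   7  93] [0.5452 0.4502 0.0617] [545.5 452.2] [90.4 31.4] 71.5
scene racktop [380 232  13   9  35] [0.588  0.1638 0.061 ] [584.1 163.2] [32.3 17.3] 44.3
scene racktop [ 204  247   81   22 1199] [ 0.5491 -0.1988  0.0614] [ 543.  -197.2] [190.   81.8] 71.9
scene holdtop [437 176  50  27 574] [0.4858 0.4491 0.0912] [478.9 456.3] [133.5  85.8] 1.1
scene holdtop [380 221  17  10  81] [0.5763 0.1719 0.089 ] [577.4 174. ] [33.7 35.6] 27.9
scene holdtop [262 246  12   5  30] [ 0.5703 -0.1492  0.09  ] [ 569.4 -147.4] [26.3 14.3] 70.4
scene holdtop [216 248  11   5  29] [ 0.537  -0.252   0.0897] [ 537.2 -252.3] [23.9  8. ] 71.6
scene railtop [437 203   8   8  20] [0.4562 0.415  0.0213] [453.7 413.6] [ 5.6 41.3] 89.3
scene railtop [452 217  12   8  24] [0.5402 0.4202 0.0211] [532.1 419.4] [39.3 
[... 2089 characters left out ...]
 25 311] [0.5943 0.1076 0.0205] [597.2 111. ] [41.1 67.7] 21.7
side railtop [217 296  36  37 569] [0.5498 0.2309 0.0205] [555.3 231.9] [54.3 81.1] 21.3
side railtop [193 416   9   9  16] [0.4103 0.4241 0.0208] [410.5 422.2] [ 1.6 18.1] 0.8
side railtop [174 426  17  15  32] [0.4099 0.4566 0.0204] [409.8 455.9] [ 2.7 34.9] 1.6
side railtop [161 441  12  10  20] [0.4085 0.4889 0.0208] [408.8 488.6] [ 1.8 22.7] 1.6
side all>.05 [ 331  190   81   45 1964] [ 0.5354 -0.1856  0.0633] [ 540.  -197.7] [193.7  81.2] 72.0
side all>.05 [232 268  25  26 414] [0.5682 0.1802 0.0798] [581.  176.7] [50.1 33.6] 19.5
side all>.05 [ 115  354   84   90 3885] [0.4546 0.4623 0.0931] [472.  456.3] [129.6  89. ] 0.8
```

```bash
ls pics
```

```text
scene0.png
scene_zoom.png
side0.png
side_zoom.png
```

View pics/scene_zoom.png

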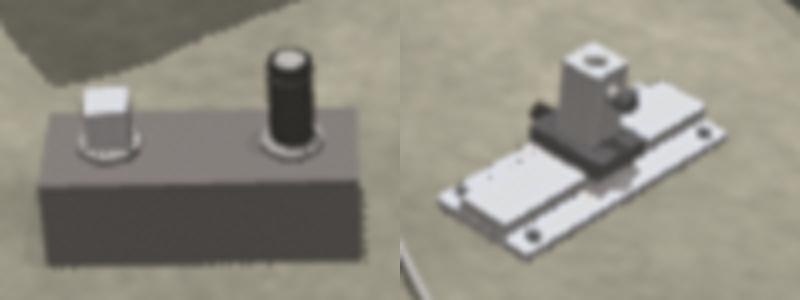

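View pics/side_zoom.png

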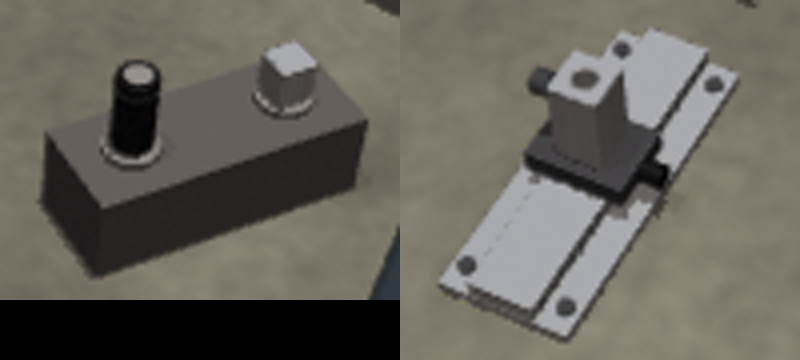

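The zooms show the holder with its bore visible and the knob to its +x side, at a rail yaw of about 21°. The tool's yaw is already about that, so I'll keep this orientation. I'm moving above the probe.

Emit:
{"method": "arm_command", "body": {"commands": [{"translation": [0.93, -0.57, 0.08], "dr": [0, 0, 0], "jaw": 0}, {"translation": [0.93, -0.57, 0.08], "dr": [0, 0, 0], "jaw": 0}, {"translation": [0.93, -0.57, 0.08], "dr": [0, 0, 0], "jaw": 0}, {"translation": [0.93, -0.57, 0.08], "dr": [0, 0, 0], "jaw": 0}, {"translation": [0.93, -0.57, 0.08], "dr": [0, 0, 0], "jaw": 0}, {"translation": [0.93, -0.57, 0.08], "dr": [0, 0, 0], "jaw": 0}, {"translation": [0.93, -0.57, 0.08], "dr": [0, 0, 0], "jaw": 0}, {"translation": [0.93, -0.57, 0.08], "dr": [0, 0, 0], "jaw": 0}, {"translation": [0.93, -0.57, 0.08], "dr": [0, 0, 0], "jaw": 0}, {"translation": [0.93, -0.57, 0.08], "dr": [0, 0, 0], "jaw": 0}]}}

```text
time_s: 0.93
position: [0.3938, -0.3621, 0.2101]
tcp_rot: [[0.93, 0.367, -0.0], [0.367, -0.93, 0.001], [-0.0, -0.001, -1.0]]
force: [-0.1, -1.0, -0.6]
opening: 1.001
```

Emit:
{"method": "arm_command", "body": {"commands": [{"translation": [0.93, -0.57, 0.08], "dr": [0, 0, 0], "jaw": 0}, {"translation": [0.93, -0.57, 0.08], "dr": [0, 0, 0], "jaw": 0}, {"translation": [0.93, -0.57, 0.08], "dr": [0, 0, 0], "jaw": 0}, {"translation": [0.93, -0.57, 0.08], "dr": [0, 0, 0], "jaw": 0}, {"translation": [0.93, -0.57, 0.08], "dr": [0, 0, 0], "jaw": 0}, {"translation": [0.93, -0.57, 0.08], "dr": [0, 0, 0], "jaw": 0}, {"translation": [0.93, -0.57, 0.08], "dr": [0, 0, 0], "jaw": 0}, {"translation": [0, 0, 0], "dr": [0, 0, 0], "jaw": 0}, {"translation": [0, 0, 0], "dr": [0, 0, 0], "jaw": 0}]}}

```text
time_s: 1.68
position: [0.5084, -0.2096, 0.1961]
tcp_rot: [[0.929, 0.37, -0.001], [0.37, -0.929, 0.0], [-0.001, -0.001, -1.0]]
force: [-0.4, -0.8, 0.5]
opening: 1.0
```

```bash
cat >> h.py <<'E'
def wproj(R,p,X):
    m=camera_model("wrist");M=m["mount"];K=m["intrinsics"]
    t=R.T@(np.asarray(X)-p); c=M[:3,:3].T@(t-M[:3,3])
    r=np.hypot(c[0],c[1]);th=np.arctan2(r,c[2]);return K[0,2]+K[0,0]*th*c[0]/r,K[1,2]+K[0,0]*th*c[1]/r
def wplane(R,p,u,v,z):
    m=camera_model("wrist");M=m["mount"];K=m["intrinsics"]
    a=np.array([u-K[0,2],v-K[1,2]])/K[0,0];th=np.linalg.norm(a)
    c=np.r_[np.sin(th)*a/max(th,1e-9),np.cos(th)]
    d=R@M[:3,:3]@c;o=p+R@M[:3,3];return o+d*(z-o[2])/d[2]
def wshot(name):
    s=read_state();p,d=capture("wrist");cv2.imwrite(f"pics/{name}.png",p[:,:,::-1])
    np.savez(name+".npz",p=p,d=d,R=s["tcp_rot"],pos=s["position"])
    print(s["time_s"],s["position"].round(4),s["force"].round(2),s["opening"]);print(s["tcp_rot"].round(4));return s
E
python3 - <<'E'
from h import *
s=wshot("w1")
print(wproj(s["tcp_rot"],s["position"],[.559,-.1445,.124]),s["joint_positions"])
E
```

```text
1.6833 [ 0.5084 -0.2096  0.1961] [-0.37 -0.78  0.47] 1.0001029514665778
[[ 9.29e-01  3.70e-01 -1.10e-03]
 [ 3.70e-01 -9.29e-01  4.00e-04]
 [-9.00e-04 -8.00e-04 -1.00e+00]]
(np.float64(250.85026764067902), np.float64(146.75381793129114)) [-3.40419246e+01  2.70385309e+01  9.49769634e+01 -2.10290584e-02
  5.80493038e+01  3.42563005e+01]
```

View pics/w1.png

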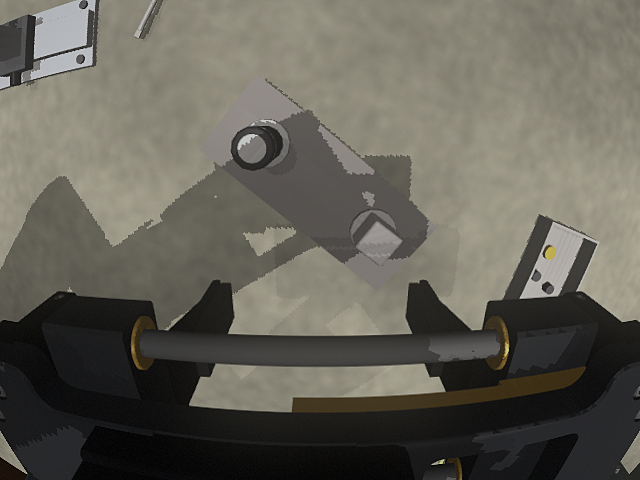

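The wrist view puts the probe's top disc at (252,147), against a predicted (251,147), so the two agree. I'll centre over it.

Emit:
{"method": "arm_command", "body": {"commands": [{"translation": [0.71, -0.42, 0], "dr": [0, 0, 0], "jaw": 0}, {"translation": [0.71, -0.42, 0], "dr": [0, 0, 0], "jaw": 0}, {"translation": [0.71, -0.42, 0], "dr": [0, 0, 0], "jaw": 0}, {"translation": [0.71, -0.42, 0], "dr": [0, 0, 0], "jaw": 0}, {"translation": [0, 0, 0], "dr": [0, 0, 0], "jaw": 0}, {"translation": [0, 0, 0], "dr": [0, 0, 0], "jaw": 0}]}}

```text
time_s: 2.23
position: [0.5585, -0.1465, 0.1964]
tcp_rot: [[0.93, 0.367, -0.001], [0.367, -0.93, -0.001], [-0.001, 0.0, -1.0]]
force: [-0.5, -0.2, 0.3]
opening: 0.999
```

Run:
```python
from h import *
s=wshot("w2")
print(wproj(s["tcp_rot"],s["position"],[.559,-.1445,.124]))
```

```text
2.2333 [ 0.5585 -0.1465  0.1964] [-0.53 -0.2   0.32] 0.9989861401778999
[[ 9.301e-01  3.674e-01 -6.000e-04]
 [ 3.674e-01 -9.301e-01 -6.000e-04]
 [-7.000e-04  3.000e-04 -1.000e+00]]
(np.float64(316.75959628251513), np.float64(254.67486624171062))
```

View pics/w2.png

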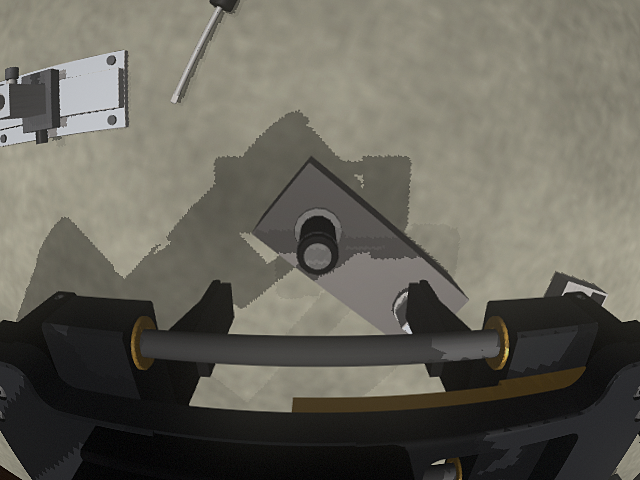

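The probe top is at (318,255), matching the prediction of (317,255). I'll make a small correction and descend.

Emit:
{"method": "arm_command", "body": {"commands": [{"translation": [0.05, -0.07, 0.8], "dr": [0, 0, 0], "jaw": 0}, {"translation": [0, 0, 0.8], "dr": [0, 0, 0], "jaw": 0}, {"translation": [0, 0, 0.8], "dr": [0, 0, 0], "jaw": 0}, {"translation": [0, 0, 0.8], "dr": [0, 0, 0], "jaw": 0}, {"translation": [0, 0, 0.6], "dr": [0, 0, 0], "jaw": 0}, {"translation": [0, 0, 0.4], "dr": [0, 0, 0], "jaw": 0}, {"translation": [0, 0, 0], "dr": [0, 0, 0], "jaw": 0}, {"translation": [0, 0, 0], "dr": [0, 0, 0], "jaw": 0}]}}

```text
time_s: 2.95
position: [0.5588, -0.1446, 0.0914]
tcp_rot: [[0.931, 0.366, -0.001], [0.366, -0.931, 0.0], [-0.001, -0.001, -1.0]]
force: [0.3, 0.3, 0.5]
opening: 0.999
```

Run:
```python
from h import *
s=wshot("w3")
```

```text
2.95 [ 0.5588 -0.1446  0.0914] [0.3  0.32 0.51] 0.9986096071675347
[[ 9.307e-01  3.658e-01 -9.000e-04]
 [ 3.658e-01 -9.307e-01  2.000e-04]
 [-7.000e-04 -5.000e-04 -1.000e+00]]
```

View pics/w3.png

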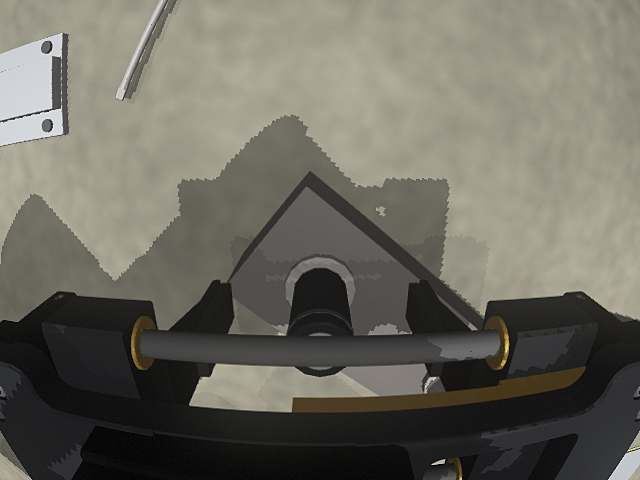

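The probe is centred between the pads at column 320, so I'll close.

Emit:
{"method": "arm_command", "body": {"commands": [{"translation": [0, 0, 0], "dr": [0, 0, 0], "jaw": 1}, {"translation": [0, 0, 0], "dr": [0, 0, 0], "jaw": 1}, {"translation": [0, 0, 0], "dr": [0, 0, 0], "jaw": 1}, {"translation": [0, 0, 0], "dr": [0, 0, 0], "jaw": 1}, {"translation": [0, 0, 0], "dr": [0, 0, 0], "jaw": 1}, {"translation": [0, 0, 0], "dr": [0, 0, 0], "jaw": 1}, {"translation": [0, 0, 0], "dr": [0, 0, 0], "jaw": 1}, {"translation": [0, 0, 0], "dr": [0, 0, 0], "jaw": 1}, {"translation": [0, 0, 0], "dr": [0, 0, 0], "jaw": 1}, {"translation": [0, 0, 0], "dr": [0, 0, 0], "jaw": 1}]}}

```text
time_s: 3.83
position: [0.5594, -0.1439, 0.0916]
tcp_rot: [[0.93, 0.367, 0.0], [0.367, -0.93, -0.0], [0.0, 0.0, -1.0]]
force: [0.5, -2.8, 2.0]
opening: 0.326
```

Emit:
{"method": "arm_command", "body": {"commands": [{"translation": [0, 0, -0.2], "dr": [0, 0, 0], "jaw": 1}, {"translation": [0, 0, -0.4], "dr": [0, 0, 0], "jaw": 1}, {"translation": [0, 0, -0.5], "dr": [0, 0, 0], "jaw": 1}, {"translation": [0, 0, -0.6], "dr": [0, 0, 0], "jaw": 1}, {"translation": [0, 0, -0.6], "dr": [0, 0, 0], "jaw": 1}, {"translation": [0, 0, -0.6], "dr": [0, 0, 0], "jaw": 1}, {"translation": [0, 0, -0.6], "dr": [0, 0, 0], "jaw": 1}, {"translation": [0, 0, -0.6], "dr": [0, 0, 0], "jaw": 1}, {"translation": [0, 0, -0.5], "dr": [0, 0, 0], "jaw": 1}, {"translation": [0, 0, -0.4], "dr": [0, 0, 0], "jaw": 1}, {"translation": [0, 0, 0], "dr": [0, 0, 0], "jaw": 1}, {"translation": [0, 0, 0], "dr": [0, 0, 0], "jaw": 1}]}}

```text
time_s: 4.83
position: [0.5593, -0.1437, 0.2171]
tcp_rot: [[0.93, 0.367, 0.001], [0.367, -0.93, -0.0], [0.001, 0.001, -1.0]]
force: [-0.9, 0.1, -1.7]
opening: 0.315
```

Run:
```python
from h import *
s=wshot("w4")
for n in ("scene","side"):
    p,d=capture(n); np.savez(f"{n}1.npz",p=p,d=d)
    cv2.imwrite(f"pics/{n}1.png",cv2.resize(p[150:330,160:460,::-1],None,fx=2.5,fy=2.5,interpolation=cv2.INTER_CUBIC))
# bore: dark pixels on holder top, from initial images (upsampled)
for n in ("scene","side"):
    z=np.load(f"{n}0.npz");X=pts(n,z["d"]);g=cv2.cvtColor(z["p"],cv2.COLOR_RGB2GRAY)
    o=dict(scene=(376,216),side=(230,262))[n]
    print(n);print(g[o[1]:o[1]+20,o[0]:o[0]+30])
```

```text
4.8333 [ 0.5593 -0.1437  0.2171] [-0.95  0.07 -1.66] 0.31549519556334876
[[ 9.302e-01  3.670e-01  9.000e-04]
 [ 3.670e-01 -9.302e-01 -4.000e-04]
 [ 7.000e-04  7.000e-04 -1.000e+00]]
scene
[[161 161 162 164 166 167 168 169 169 169 167 165 164 164 164 166 165 166
  165 166 167 168 169 169 172 174 174 175 176 174]
 [162 162 162 163 164 164 165 166 167 166 166 166 166 167 167 165 162 161
  162 163 165 165 165 166 168 172 177 178 179 178]
 [162 162 163 163 164 164 164 164 162 162 163 165 165 166 166 165 163 162
  162 163 164 165 166 166 166 169 173 176 179 180]
 [161 161 162 163 164 165 165 162 161 160 161 164 166 165 163 164 165 166
  165 165 167 169 169 168 168 169 171 173 176 176]
 [161 161 160 161 162 163 162 162 161 162 169 179 186 178 168 164 165 167
  168 168 170 172 172 172 170 169 170 170 172 171]
 [161 160 160 160 159 160 159 163 169 176 194 208 215 207 192 177 169 168
  168 168 169 170 171 171 169 167 167 168 169 168]
 [161 160 160 160 159 160 163 174 192 202 214 220 223 220 214 201 188 178
  170 166 167 168 169 168 166 164 164 166 169 169]
 [161 159 160 160 160 170 184 200 215
[... 3394 characters left out ...]
154 112  85  75  81  83
  115 164 170 168 119  69  58  60 157 169 170 170]
 [116 118  61  36  38  47  63 130 158 162 167 170 170 160 152 135 130 138
  166 170 170 142  76  58  58  59 134 166 170 170]
 [114 115  98  64  50  44  46  66  68  88 133 159 166 167 170 170 169 170
  170 170 165 100  61  55  58  59 131 166 170 169]
 [114 115 116 115 112  96  69  68  67  68  68  90 133 138 159 166 170 170
  170 168 118  69  54  58  58  59 108 163 170 170]
 [116 117 117 117 117 116 108  77  69  69  70  70  70  70  90 134 160 163
  164 140  76  59  55  58  58  60 109 163 170 170]
 [119 120 119 120 120 120 119  79  69  69  69  70  70  69  70  70  89  92
  110  67  59  59  56  58  59  59 106 163 170 170]]
```

View pics/side1.png

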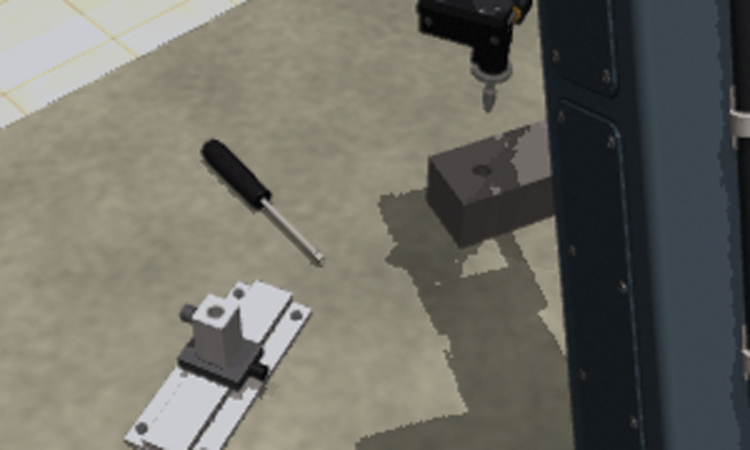

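View pics/scene1.png

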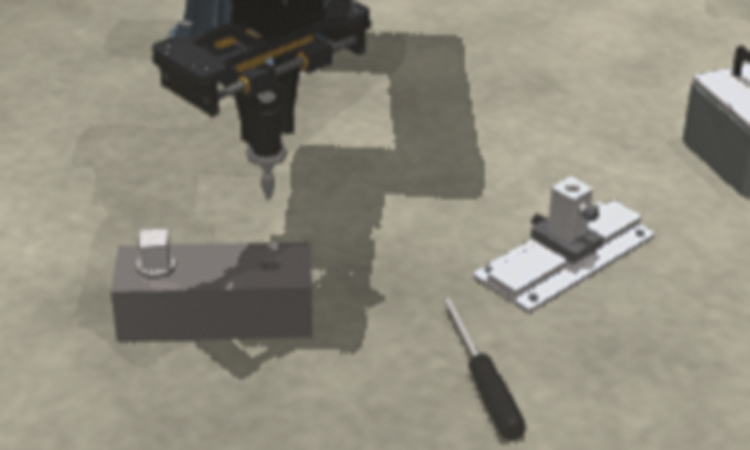

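View pics/w4.png

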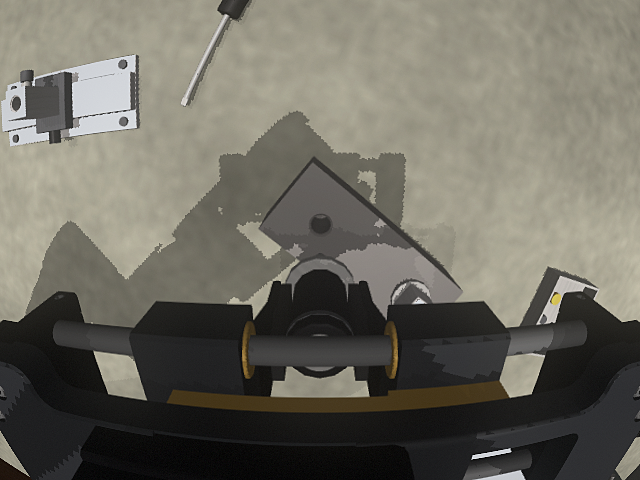

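The probe is held upright, and the rack's well and the holder's bore are both visible. Next I'll get the bore centre from both cameras.

Run:
```python
from h import *
for n,box,bg in (("scene",(384,222,8,6),212),("side",(241,271,10,8),170)):
    g=cv2.cvtColor(np.load(f"{n}0.npz")["p"],cv2.COLOR_RGB2GRAY).astype(float)
    u,v,w,h=box;q=np.clip(bg-g[v:v+h,u:u+w]-8,0,None)
    V,U=np.mgrid[v:v+h,u:u+w];cu=(q*U).sum()/q.sum();cv=(q*V).sum()/q.sum()
    print(n,cu,cv,plane(n,cu,cv,.09))
z=np.load("w4.npz");print(wplane(z["R"],z["pos"],16,102,.09))
# same-camera check: rack-well & probe known location
for n,uv in (("scene",(267.5,233.5)),("side",(355,199))): print(plane(n,*uv,.124))
# probe in hand tip: side pixel (489/2.5+160,107/2.5+150)
print(plane("side",489/2.5+160,109/2.5+150,.2171-.0776),plane("scene",268/2.5+160,198/2.5+150,.2171-.0776))
```

```text
scene 388.04072883172563 225.10932475884243 [0.57790652 0.17243028 0.09      ]
side 245.6952341137124 274.3921404682274 [0.57307076 0.17313208 0.09      ]
[0.57578025 0.17276596 0.09      ]
[ 0.5563763  -0.14192238  0.124     ]
[ 0.55491897 -0.14657287  0.124     ]
[ 0.5558905  -0.14795267  0.1395    ] [ 0.56079269 -0.14358451  0.1395    ]
```

Emit:
{"method": "arm_command", "body": {"commands": [{"translation": [0.15, -0.5, 0], "dr": [0, 0, 0], "jaw": 1}, {"translation": [0.15, -0.95, 0], "dr": [0, 0, 0], "jaw": 1}, {"translation": [0.15, -0.95, 0], "dr": [0, 0, 0], "jaw": 1}, {"translation": [0.15, -0.95, 0], "dr": [0, 0, 0], "jaw": 1}, {"translation": [0.15, -0.95, 0], "dr": [0, 0, 0], "jaw": 1}, {"translation": [0.15, -0.95, 0], "dr": [0, 0, 0], "jaw": 1}, {"translation": [0.15, -0.95, 0], "dr": [0, 0, 0], "jaw": 1}, {"translation": [0.15, -0.95, 0], "dr": [0, 0, 0], "jaw": 1}, {"translation": [0.15, -0.95, 0], "dr": [0, 0, 0], "jaw": 1}, {"translation": [0.15, -0.95, 0], "dr": [0, 0, 0], "jaw": 1}, {"translation": [0.15, -0.95, 0], "dr": [0, 0, 0], "jaw": 1}, {"translation": [0.15, -0.5, 0], "dr": [0, 0, 0], "jaw": 1}]}}

```text
time_s: 5.98
position: [0.5023, 0.1201, 0.2158]
tcp_rot: [[0.93, 0.369, -0.003], [0.369, -0.93, 0.001], [-0.003, -0.003, -1.0]]
force: [0.8, -0.4, -2.1]
opening: 0.315
```

Emit:
{"method": "arm_command", "body": {"commands": [{"translation": [0, 0, 0], "dr": [0, 0, 0], "jaw": 1}, {"translation": [0, 0, 0], "dr": [0, 0, 0], "jaw": 1}, {"translation": [0, 0, 0], "dr": [0, 0, 0], "jaw": 1}]}}

```text
time_s: 6.23
position: [0.5046, 0.1169, 0.2162]
tcp_rot: [[0.93, 0.367, -0.001], [0.367, -0.93, -0.0], [-0.001, 0.0, -1.0]]
force: [-0.0, 0.3, -1.9]
opening: 0.316
```

Run:
```python
from h import *
s=wshot("w5")
print(wproj(s["tcp_rot"],s["position"],[.5757,.1728,.09]))
z=np.load("w5.npz")["p"];cv2.imwrite("pics/w5z.png",cv2.resize(z[100:300,220:420,::-1],(600,600),interpolation=cv2.INTER_CUBIC))
```

```text
6.2333 [0.5046 0.1169 0.2162] [-0.01  0.29 -1.91] 0.3162778292249611
[[ 9.300e-01  3.674e-01 -6.000e-04]
 [ 3.674e-01 -9.301e-01 -4.000e-04]
 [-7.000e-04  1.000e-04 -1.000e+00]]
(np.float64(284.4602771917564), np.float64(121.17122384053513))
```

View pics/w5z.png

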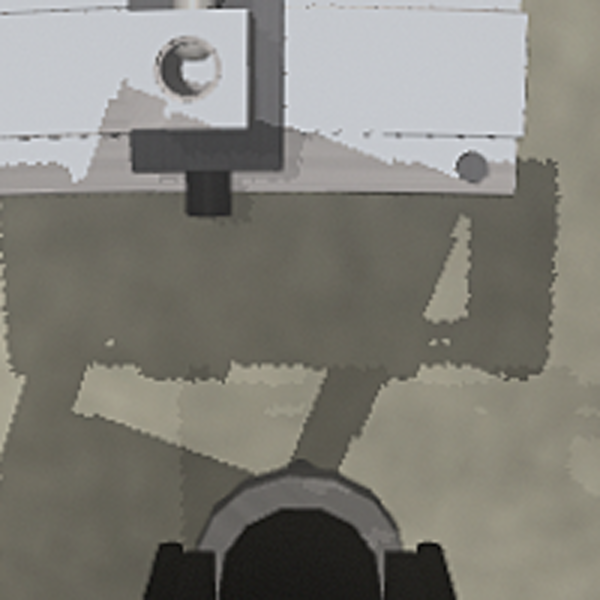

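The bore is at (282,123) in the full image, against a predicted (284,121). I'll fit it precisely from the ring outline.

Run:
```python
from h import *
z=np.load("w5.npz");R,p=z["R"],z["pos"]
for uv in ((282.3,123.),(282.3,122.3),(281.8,123)):
    X=wplane(R,p,*uv,.09);print(X, "tool offset mm",(R.T@(X-p))[:2]*1000)
# blob test
b=z["p"].astype(int)[108:140,266:302];g=b.mean(2);print(g[::2,::2].astype(int))
# probe collar outline in picture: predicted ellipse centre if on tool axis (collar underside z)
zc=p[2]-.0914+.062
for k in ((.0,.0),):
    C=p+R@np.array([0,0,p[2]-zc]);
    print("collar centre",wproj(R,p,C), [np.round(wproj(R,p,C+R@np.array([.019*np.cos(a),.019*np.sin(a),0])),1) for a in np.radians([0,45,90,-45,-90])])
```

```text
[0.57384593 0.17382161 0.09      ] tool offset mm [ 85.37418692 -27.50125152]
[0.57434049 0.17401075 0.09      ] tool offset mm [ 85.90365001 -27.4954504 ]
[0.57371583 0.17417293 0.09      ] tool offset mm [ 85.38228052 -27.87580267]
[[200 200 199 199 199 199 200 200 199 201 200 200 199 199 200 199 199 202]
 [200 199 201 200 199 200 200 202 201 201 201 199 199 200 199 200 200 203]
 [200 200 200 200 201 205 189 149 161 171 191 200 199 200 199 200 199 202]
 [201 200 201 201 205 122 148 100 127 136 156 167 198 201 200 201 200 202]
 [200 200 201 205 174 124  86 143 154 151 141 144 173 195 200 200 200 202]
 [200 199 202 176 142  69  70 104 123 129 117  89 183 181 201 200 201 201]
 [200 200 204 101  67  75  77  92 166 157 170 190 202 166 203 199 200 202]
 [200 200 201 178  65  74  75 144 205 201 201 201 202 167 204 200 200 202]
 [200 199 200 171  65  76  75 111 206 199 199 200 203 173 204 200 200 202]
 [201 201 201 169  85  77  78  64 177 208 202 203 201 175 203 199 200 202]
 [203 201 202 194 184  69  79  79 107 149 166 154 170 184 201 200 200 202]
 [154 196 205 205 158 173  84  78  77  94 120 173 187 201 200 200 199 203]
 [162 161 163 171 192 196 196 161 164 169 179 191 202 200 200 201 199 202]
 [163 165 164 166 162 204 202 196 180 197 201 200 200 201 200 200 199 202]
 [163 165 164 166 179 203 203 203 200 200 200 199 200 199 200 200 200 203]
 [165 163 166 167 177 194 158 159 180 203 202 201 200 199 200 199 199 203]]
collar centre (np.float64(319.3186567582197), np.float64(284.2045390527586)) [array([319.3, 251.2]), array([344.6, 261.1]), array([354.3, 284. ]), array([293.9, 261.1]), array([284.4, 284.1])]
```

View pics/w5.png

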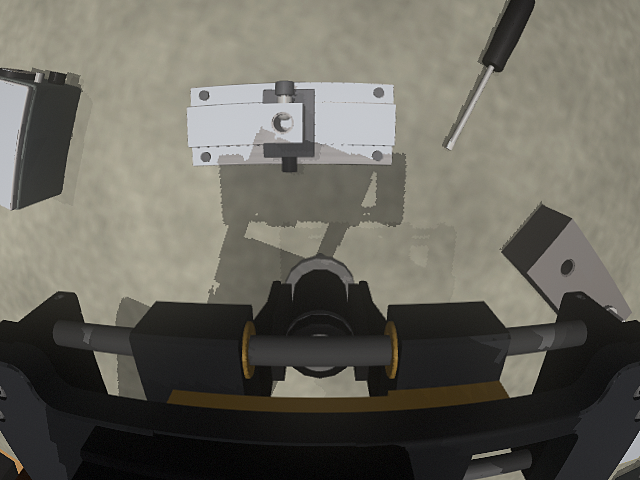

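Run:
```python
from h import *
z=np.load("w5.npz");R,p=z["R"],z["pos"]
im=z["p"][240:320,270:370,::-1];cv2.imwrite("pics/w5c.png",cv2.resize(im,(800,640),interpolation=cv2.INTER_NEAREST))
zr=p[2]-.0914
def T(dx,dy,h): # point relative probe axis at height h above origin
    return wproj(R,p,p+R@np.array([dx,dy,-(zr+.062+h-p[2])]))
for h in (0,.006): print(h,[np.round(T(.019*np.cos(a),.019*np.sin(a),h),1) for a in np.radians([90,45,0,-45,-90])])
print("tip ctr",T(0,0,-.048),T(.0025,0,-.048),"top ctr",T(0,0,.062))
```

```text
0 [array([354.3, 284. ]), array([344.6, 261.1]), array([319.3, 251.2]), array([293.9, 261.1]), array([284.4, 284.1])]
0.006 [array([355.2, 288.8]), array([345.4, 265.3]), array([319.3, 255.2]), array([293.2, 265.3]), array([283.4, 288.8])]
tip ctr (np.float64(319.3401321796004), np.float64(253.85738765140076)) (np.float64(319.3363680915716), np.float64(250.30364466669408)) top ctr (np.float64(319.2745473948436), np.float64(349.73700693175715))
```

View pics/w5c.png

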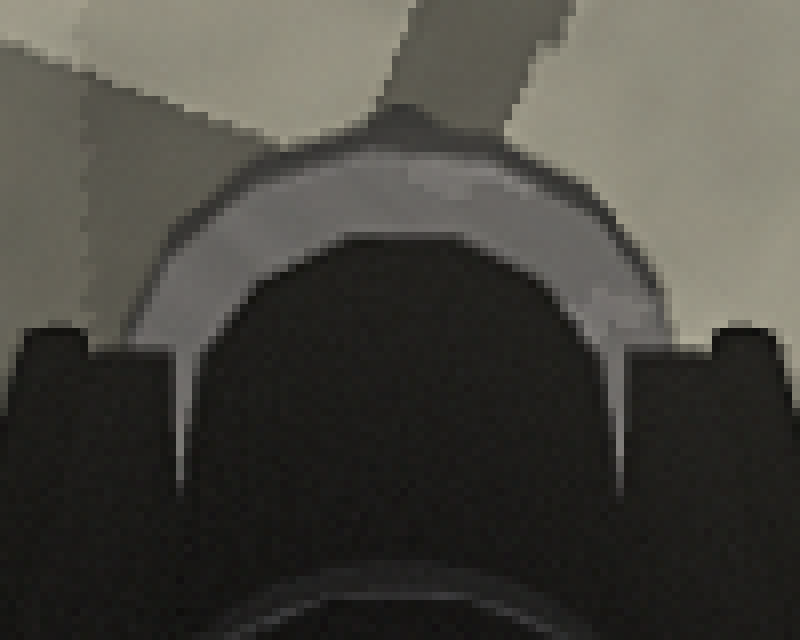

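The held collar and tip sit about 1.8 mm towards tool −x, with the tip edge at (320,253) and the collar rim at (320,257). Relative to the bore, that calls for a move of about (87, −27.5) mm.

Emit:
{"method": "arm_command", "body": {"commands": [{"translation": [0.58, -0.18, 0], "dr": [0, 0, 0], "jaw": 1}, {"translation": [0.58, -0.18, 0], "dr": [0, 0, 0], "jaw": 1}, {"translation": [0.58, -0.18, 0], "dr": [0, 0, 0], "jaw": 1}, {"translation": [0.58, -0.18, 0], "dr": [0, 0, 0], "jaw": 1}, {"translation": [0.58, -0.18, 0], "dr": [0, 0, 0], "jaw": 1}, {"translation": [0.58, -0.2, 0], "dr": [0, 0, 0], "jaw": 1}, {"translation": [0, 0, 0.5], "dr": [0, 0, 0], "jaw": 1}, {"translation": [0, 0, 0.5], "dr": [0, 0, 0], "jaw": 1}, {"translation": [0, 0, 0.4], "dr": [0, 0, 0], "jaw": 1}, {"translation": [0, 0, 0], "dr": [0, 0, 0], "jaw": 1}, {"translation": [0, 0, 0], "dr": [0, 0, 0], "jaw": 1}]}}

```text
time_s: 7.2
position: [0.5752, 0.1737, 0.1807]
tcp_rot: [[0.931, 0.366, -0.002], [0.366, -0.931, -0.0], [-0.002, -0.001, -1.0]]
force: [0.4, -0.3, -3.0]
opening: 0.316
```

Run:
```python
from h import *
s=wshot("w6");p=s["position"]
o=[]
for n,(u,v) in (("scene",(350,190)),("side",(205,220))):
    c,d=capture(n); np.savez(f"{n}2.npz",p=c,d=d); o.append(cv2.resize(c[v:v+75,u:u+75,::-1],(400,400),interpolation=cv2.INTER_CUBIC))
cv2.imwrite("pics/hov.png",np.hstack(o))
```

```text
7.2 [0.5752 0.1737 0.1807] [ 0.44 -0.26 -2.96] 0.316012925797052
[[ 9.307e-01  3.659e-01 -2.100e-03]
 [ 3.659e-01 -9.307e-01 -3.000e-04]
 [-2.100e-03 -5.000e-04 -1.000e+00]]
```

View pics/hov.png

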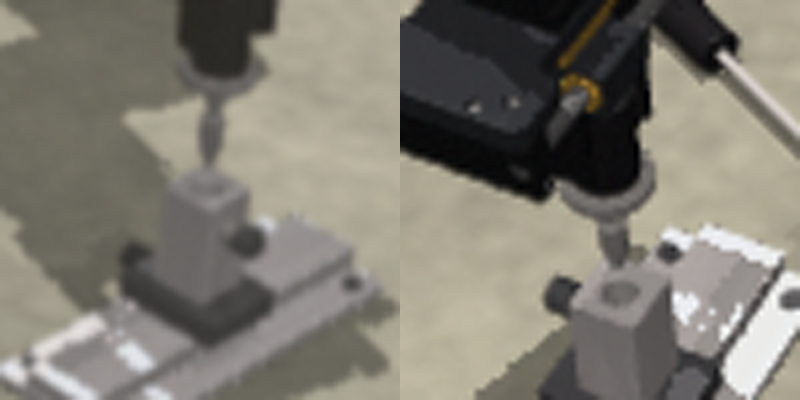

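View pics/w6.png

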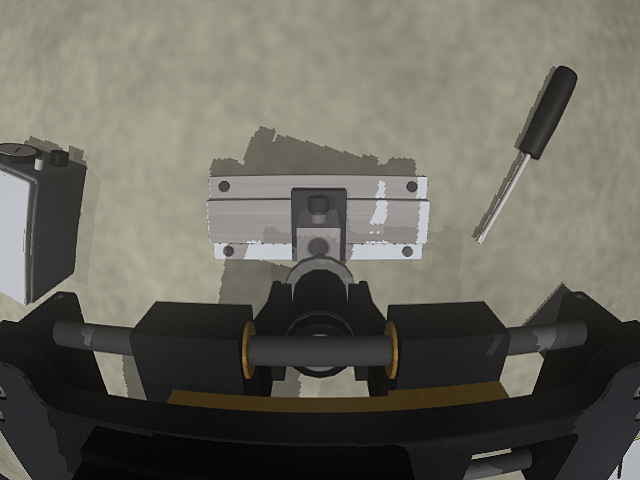

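Run:
```python
from h import *
z=np.load("w6.npz");im=z["p"][195:275,280:360,::-1];a=cv2.resize(im,(560,560),interpolation=cv2.INTER_CUBIC);cv2.imwrite("pics/w6c.png",a)
o=[]
for n,(u,v) in (("scene",(375,205)),("side",(230,252))):
    c=np.load(n+"2.npz")["p"];im=c[v:v+32,u:u+32,::-1].astype(float);im=np.clip((im-60)*1.8,0,255).astype(np.uint8);o.append(cv2.resize(im,(400,400),interpolation=cv2.INTER_CUBIC))
cv2.imwrite("pics/hov2.png",np.hstack(o))
```

```text
(no output)
```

View pics/w6c.png

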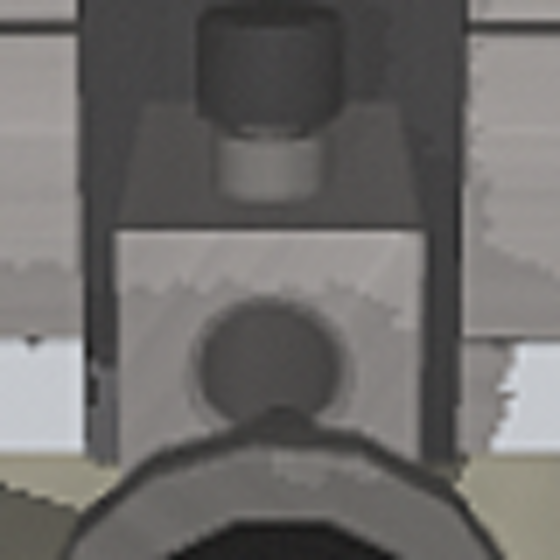

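View pics/hov2.png

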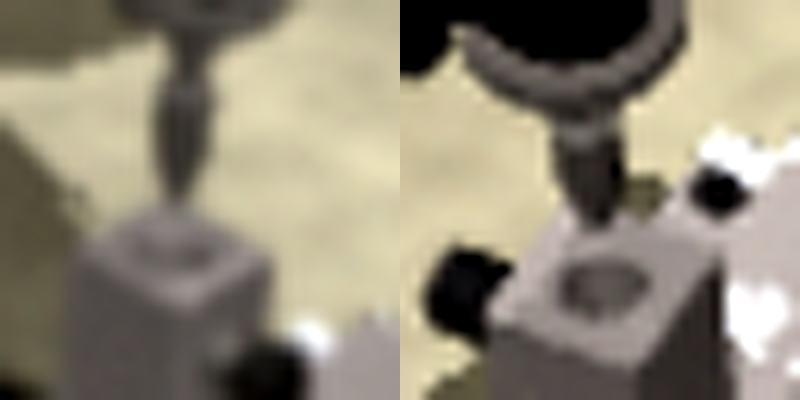

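Run:
```python
from h import *
z=np.load("w6.npz");R,p=z["R"],z["pos"];zt=p[2]-.0776
b=wplane(R,p,318.6-.5,246.7-.5,.09);t=wplane(R,p,320.3-.5,252.9-.5,zt)-R@[.0025,0,0]
print("wrist bore-tip tool mm",(R.T@(b-t))[:2]*1000,b,t)
for n,ub,ut in (("scene",(375+172/12.5,205+247/12.5),(375+177/12.5,205+207/12.5)),("side",(230+205/12.5,252+288/12.5),(230+198/12.5,252+224/12.5))):
    b=plane(n,ub[0]-.5,ub[1]-.5,.09);t=plane(n,ut[0]-.5,ut[1]-.5,zt);print(n,(R.T@(b-t))[:2]*1000,b,t)
```

```text
wrist bore-tip tool mm [ 2.34280101 -1.17132921] [0.57548244 0.17473545 0.09      ] [0.57375864 0.1727917  0.10315275]
scene [-3.27212964 -4.02309716] [0.57457579 0.17479195 0.09      ] [0.579121   0.17224851 0.10314755]
side [-1.67437723 -2.63001203] [0.57245101 0.17306956 0.09      ] [0.57499955 0.17123804 0.10314755]
```

Run:
```python
from h import *
z=np.load("w6.npz");R,p=z["R"],z["pos"];zt=p[2]-.0776
A=[];y=[]
for n,ub,ut in (("scene",375+172/12.5,375+177/12.5),("side",230+205/12.5,230+198/12.5)):
    m=camera_model(n);K=m["intrinsics"];P=np.linalg.inv(m["pose"])
    f=lambda X:(lambda c:K[0,0]*c[0]/c[2]+K[0,2])(P[:3,:3]@X+P[:3,3])
    X=np.array([.5745,.174,.09]);T=X.copy();T[2]=zt
    J=[(f(T+R@np.eye(3)[i]*.001)-f(T)) for i in (0,1)]
    r=(ut-ub)-(f(T)-f(X));A.append(J);y.append(r);print(n,r,J)
print("tip-bore tool mm",np.linalg.solve(A,y))
# wrist combined lsq: (tip-bore)=(-2.3,1.2)
print(np.linalg.lstsq(np.vstack([A,np.eye(2)]),np.r_[y,-2.3,1.2],rcond=None)[0])
```

```text
scene -0.06050922884054444 [np.float64(0.29657225376399765), np.float64(-0.25842305811960387)]
side -0.0647965139831399 [np.float64(-0.41051122969039966), np.float64(0.2379780861809877)]
tip-bore tool mm [0.8771234  1.24075497]
[-1.7122642   0.80265128]
```

The views disagree by 1–2 mm in x but agree on about −1 mm in y. I'll shift (+1.4, −1.0) mm and lower slowly, feeling for contact.

Emit:
{"method": "arm_command", "body": {"commands": [{"translation": [0.056, -0.04, 0], "dr": [0, 0, 0], "jaw": 1}, {"translation": [0, 0, 0.2], "dr": [0, 0, 0], "jaw": 1}, {"translation": [0, 0, 0.2], "dr": [0, 0, 0], "jaw": 1}, {"translation": [0, 0, 0.1], "dr": [0, 0, 0], "jaw": 1}, {"translation": [0, 0, 0.08], "dr": [0, 0, 0], "jaw": 1}, {"translation": [0, 0, 0.08], "dr": [0, 0, 0], "jaw": 1}, {"translation": [0, 0, 0.04], "dr": [0, 0, 0], "jaw": 1}, {"translation": [0, 0, 0], "dr": [0, 0, 0], "jaw": 1}]}}

```text
time_s: 8.02
position: [0.5764, 0.1759, 0.1637]
tcp_rot: [[0.93, 0.367, -0.001], [0.367, -0.93, -0.0], [-0.001, -0.0, -1.0]]
force: [-0.3, -0.7, -1.5]
opening: 0.31
```

Emit:
{"method": "arm_command", "body": {"commands": [{"translation": [0, 0, 0.06], "dr": [0, 0, 0], "jaw": 1}, {"translation": [0, 0, 0.06], "dr": [0, 0, 0], "jaw": 1}, {"translation": [0, 0, 0.06], "dr": [0, 0, 0], "jaw": 1}, {"translation": [0, 0, 0], "dr": [0, 0, 0], "jaw": 1}]}}

```text
time_s: 8.35
position: [0.5764, 0.1759, 0.1592]
tcp_rot: [[0.93, 0.367, -0.001], [0.367, -0.93, -0.0], [-0.001, -0.0, -1.0]]
force: [-0.2, 0.1, -2.7]
opening: 0.316
```

Run:
```python
from h import *
s=wshot("w7")
z=np.load("w7.npz");im=z["p"][195:275,280:360,::-1];cv2.imwrite("pics/w7c.png",cv2.resize(im,(560,560),interpolation=cv2.INTER_CUBIC))
```

```text
8.35 [0.5764 0.1759 0.1592] [-0.21  0.14 -2.68] 0.31551708340548457
[[ 9.302e-01  3.670e-01 -6.000e-04]
 [ 3.670e-01 -9.302e-01 -1.000e-04]
 [-6.000e-04 -2.000e-04 -1.000e+00]]
```

View pics/w7c.png

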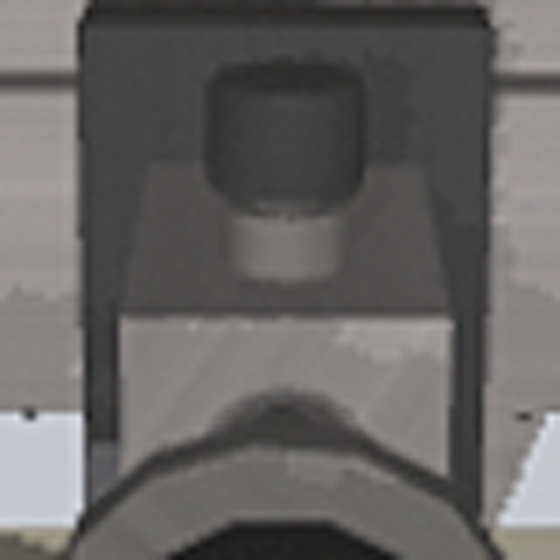

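The tip is in the bore, with the bore arc centred near x≈287 and the tip at about 285. I'll continue slowly.

Emit:
{"method": "arm_command", "body": {"commands": [{"translation": [0, 0, 0.05], "dr": [0, 0, 0], "jaw": 1}, {"translation": [0, 0, 0.05], "dr": [0, 0, 0], "jaw": 1}, {"translation": [0, 0, 0.05], "dr": [0, 0, 0], "jaw": 1}, {"translation": [0, 0, 0.05], "dr": [0, 0, 0], "jaw": 1}, {"translation": [0, 0, 0], "dr": [0, 0, 0], "jaw": 1}]}}

```text
time_s: 8.82
position: [0.5763, 0.1758, 0.1542]
tcp_rot: [[0.93, 0.367, -0.001], [0.367, -0.93, -0.0], [-0.001, -0.0, -1.0]]
force: [-0.1, -0.1, -2.3]
opening: 0.313
```

Emit:
{"method": "arm_command", "body": {"commands": [{"translation": [0, 0, 0.04], "dr": [0, 0, 0], "jaw": 1}, {"translation": [0, 0, 0.04], "dr": [0, 0, 0], "jaw": 1}, {"translation": [0, 0, 0.04], "dr": [0, 0, 0], "jaw": 1}, {"translation": [0, 0, 0], "dr": [0, 0, 0], "jaw": 1}]}}

```text
time_s: 9.15
position: [0.5763, 0.1759, 0.1513]
tcp_rot: [[0.93, 0.367, -0.001], [0.367, -0.93, -0.0], [-0.001, -0.0, -1.0]]
force: [-0.3, -0.2, -2.0]
opening: 0.311
```

Emit:
{"method": "arm_command", "body": {"commands": [{"translation": [0, 0, 0.04], "dr": [0, 0, 0], "jaw": 1}, {"translation": [0, 0, 0.04], "dr": [0, 0, 0], "jaw": 1}, {"translation": [0, 0, 0.04], "dr": [0, 0, 0], "jaw": 1}, {"translation": [0, 0, 0], "dr": [0, 0, 0], "jaw": 1}]}}

```text
time_s: 9.48
position: [0.5758, 0.1758, 0.1483]
tcp_rot: [[0.93, 0.367, -0.002], [0.367, -0.93, -0.0], [-0.002, -0.0, -1.0]]
force: [-2.6, -0.7, -1.5]
opening: 0.315
```

The plunger is now being felt, at about −2.7 N along x. I'll keep going gently.

Emit:
{"method": "arm_command", "body": {"commands": [{"translation": [0, 0, 0.04], "dr": [0, 0, 0], "jaw": 1}, {"translation": [0, 0, 0.04], "dr": [0, 0, 0], "jaw": 1}, {"translation": [0, 0, 0.04], "dr": [0, 0, 0], "jaw": 1}, {"translation": [0, 0, 0], "dr": [0, 0, 0], "jaw": 1}]}}

```text
time_s: 9.82
position: [0.5759, 0.1758, 0.1451]
tcp_rot: [[0.93, 0.367, -0.002], [0.367, -0.93, -0.0], [-0.002, -0.0, -1.0]]
force: [-3.6, -1.2, -0.7]
opening: 0.316
```

Emit:
{"method": "arm_command", "body": {"commands": [{"translation": [0, 0, 0.04], "dr": [0, 0, 0], "jaw": 1}, {"translation": [0, 0, 0.04], "dr": [0, 0, 0], "jaw": 1}, {"translation": [0, 0, 0.04], "dr": [0, 0, 0], "jaw": 1}, {"translation": [0, 0, 0], "dr": [0, 0, 0], "jaw": 1}]}}

```text
time_s: 10.15
position: [0.5761, 0.1757, 0.1422]
tcp_rot: [[0.93, 0.367, -0.001], [0.367, -0.93, -0.001], [-0.001, -0.0, -1.0]]
force: [-4.1, -1.8, 0.7]
opening: 0.314
```

Emit:
{"method": "arm_command", "body": {"commands": [{"translation": [0, 0, 0.05], "dr": [0, 0, 0], "jaw": 1}, {"translation": [0, 0, 0.05], "dr": [0, 0, 0], "jaw": 1}, {"translation": [0, 0, 0.05], "dr": [0, 0, 0], "jaw": 1}, {"translation": [0, 0, 0.05], "dr": [0, 0, 0], "jaw": 1}, {"translation": [0, 0, 0], "dr": [0, 0, 0], "jaw": 1}]}}

```text
time_s: 10.57
position: [0.5758, 0.1756, 0.1366]
tcp_rot: [[0.93, 0.367, -0.002], [0.367, -0.93, -0.001], [-0.002, -0.0, -1.0]]
force: [-3.4, -1.8, -2.1]
opening: 0.315
```

Emit:
{"method": "arm_command", "body": {"commands": [{"translation": [0, 0, 0.05], "dr": [0, 0, 0], "jaw": 1}, {"translation": [0, 0, 0.05], "dr": [0, 0, 0], "jaw": 1}, {"translation": [0, 0, 0.05], "dr": [0, 0, 0], "jaw": 1}, {"translation": [0, 0, 0.05], "dr": [0, 0, 0], "jaw": 1}, {"translation": [0, 0, 0], "dr": [0, 0, 0], "jaw": 1}]}}

```text
time_s: 10.98
position: [0.5757, 0.1759, 0.1317]
tcp_rot: [[0.93, 0.367, -0.002], [0.367, -0.93, -0.0], [-0.002, -0.001, -1.0]]
force: [-4.8, -2.1, -2.6]
opening: 0.311
```

Emit:
{"method": "arm_command", "body": {"commands": [{"translation": [0, 0, 0.05], "dr": [0, 0, 0], "jaw": 1}, {"translation": [0, 0, 0.05], "dr": [0, 0, 0], "jaw": 1}, {"translation": [0, 0, 0.05], "dr": [0, 0, 0], "jaw": 1}, {"translation": [0, 0, 0.05], "dr": [0, 0, 0], "jaw": 1}, {"translation": [0, 0, 0], "dr": [0, 0, 0], "jaw": 1}]}}

```text
time_s: 11.4
position: [0.5757, 0.1759, 0.1267]
tcp_rot: [[0.93, 0.367, -0.002], [0.367, -0.93, -0.0], [-0.002, -0.001, -1.0]]
force: [-4.6, -2.2, -1.5]
opening: 0.312
```

Emit:
{"method": "arm_command", "body": {"commands": [{"translation": [0, 0, 0.05], "dr": [0, 0, 0], "jaw": 1}, {"translation": [0, 0, 0.05], "dr": [0, 0, 0], "jaw": 1}, {"translation": [0, 0, 0.03], "dr": [0, 0, 0], "jaw": 1}, {"translation": [0, 0, 0.03], "dr": [0, 0, 0], "jaw": 1}, {"translation": [0, 0, 0], "dr": [0, 0, 0], "jaw": 1}]}}

```text
time_s: 11.82
position: [0.5758, 0.176, 0.1227]
tcp_rot: [[0.93, 0.367, -0.002], [0.367, -0.93, -0.0], [-0.002, -0.001, -1.0]]
force: [-4.0, -1.5, -1.7]
opening: 0.31
```

Emit:
{"method": "arm_command", "body": {"commands": [{"translation": [0, 0, 0.04], "dr": [0, 0, 0], "jaw": 1}, {"translation": [0, 0, 0.04], "dr": [0, 0, 0], "jaw": 1}, {"translation": [0, 0, 0], "dr": [0, 0, 0], "jaw": 1}]}}

```text
time_s: 12.07
position: [0.576, 0.1759, 0.1207]
tcp_rot: [[0.93, 0.367, -0.001], [0.367, -0.93, -0.0], [-0.001, -0.001, -1.0]]
force: [-3.9, -1.7, -4.5]
opening: 0.314
```

Emit:
{"method": "arm_command", "body": {"commands": [{"translation": [0, 0, 0.03], "dr": [0, 0, 0], "jaw": 1}, {"translation": [0, 0, 0], "dr": [0, 0, 0], "jaw": 1}]}}

```text
time_s: 12.23
position: [0.5763, 0.1759, 0.1202]
tcp_rot: [[0.93, 0.367, -0.001], [0.367, -0.93, 0.0], [-0.001, -0.0, -1.0]]
force: [-4.2, -1.0, -4.8]
opening: 0.316
```

Emit:
{"method": "arm_command", "body": {"commands": [{"translation": [0, 0, 0.02], "dr": [0, 0, 0], "jaw": 1}, {"translation": [0, 0, 0], "dr": [0, 0, 0], "jaw": 1}]}}

```text
time_s: 12.4
position: [0.5764, 0.1759, 0.12]
tcp_rot: [[0.93, 0.367, -0.0], [0.367, -0.93, 0.0], [-0.0, -0.0, -1.0]]
force: [-3.9, -2.4, -4.2]
opening: 0.32
```

Emit:
{"method": "arm_command", "body": {"commands": [{"translation": [0, 0, 0.02], "dr": [0, 0, 0], "jaw": 1}, {"translation": [0, 0, 0], "dr": [0, 0, 0], "jaw": 1}]}}

```text
time_s: 12.57
position: [0.5765, 0.1759, 0.1197]
tcp_rot: [[0.93, 0.367, -0.0], [0.367, -0.93, -0.0], [-0.0, -0.0, -1.0]]
force: [-3.7, -1.4, -3.8]
opening: 0.311
```

Emit:
{"method": "arm_command", "body": {"commands": [{"translation": [0, 0, 0.02], "dr": [0, 0, 0], "jaw": 1}, {"translation": [0, 0, 0], "dr": [0, 0, 0], "jaw": 1}]}}

```text
time_s: 12.73
position: [0.5766, 0.1759, 0.1197]
tcp_rot: [[0.93, 0.367, 0.0], [0.367, -0.93, -0.0], [0.0, 0.0, -1.0]]
force: [-3.7, -2.0, -0.9]
opening: 0.315
```

Emit:
{"method": "arm_command", "body": {"commands": [{"translation": [0, 0, 0.02], "dr": [0, 0, 0], "jaw": 1}, {"translation": [0, 0, 0], "dr": [0, 0, 0], "jaw": 1}]}}

```text
time_s: 12.9
position: [0.5766, 0.1759, 0.1196]
tcp_rot: [[0.93, 0.367, 0.0], [0.367, -0.93, -0.0], [0.0, 0.0, -1.0]]
force: [-6.1, -2.1, 1.0]
opening: 0.31
```

Emit:
{"method": "arm_command", "body": {"commands": [{"translation": [0, 0, 0.02], "dr": [0, 0, 0], "jaw": 1}, {"translation": [0, 0, 0], "dr": [0, 0, 0], "jaw": 1}]}}

```text
time_s: 13.07
position: [0.5766, 0.1759, 0.1196]
tcp_rot: [[0.93, 0.367, 0.0], [0.367, -0.93, -0.0], [0.0, 0.0, -1.0]]
force: [-6.4, -1.5, 3.3]
opening: 0.313
```

Run:
```python
from h import *
s=wshot("w8")
o=[]
for n,(u,v) in (("scene",(350,190)),("side",(205,220))):
    c,d=capture(n); o.append(cv2.resize(c[v:v+75,u:u+75,::-1],(400,400),interpolation=cv2.INTER_CUBIC))
cv2.imwrite("pics/seat.png",np.hstack(o))
```

```text
13.0667 [0.5766 0.1759 0.1196] [-6.43 -1.53  3.25] 0.3133023056692419
[[ 9.302e-01  3.671e-01  4.000e-04]
 [ 3.671e-01 -9.302e-01 -1.000e-04]
 [ 3.000e-04  2.000e-04 -1.000e+00]]
```

View pics/seat.png

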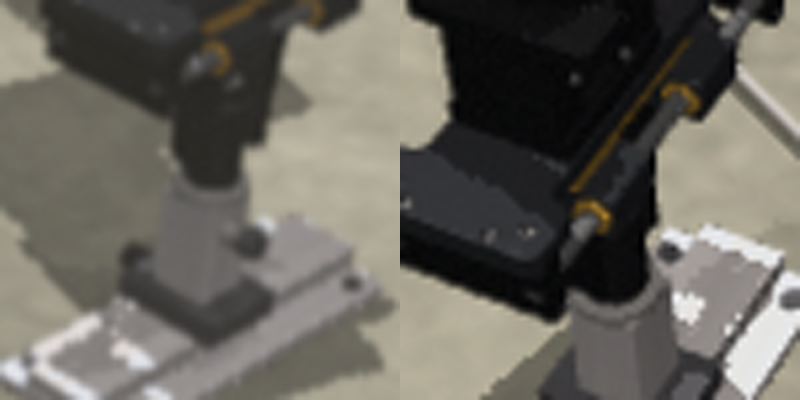

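The height holds at 0.1196 m while the force builds, and the collar sits flush in both views, so it is seated. I'll release.

Emit:
{"method": "arm_command", "body": {"commands": [{"translation": [0, 0, 0], "dr": [0, 0, 0], "jaw": 0.4}, {"translation": [0, 0, 0], "dr": [0, 0, 0], "jaw": 0}, {"translation": [0, 0, 0], "dr": [0, 0, 0], "jaw": 0}, {"translation": [0, 0, 0], "dr": [0, 0, 0], "jaw": 0}, {"translation": [0, 0, 0], "dr": [0, 0, 0], "jaw": 0}, {"translation": [0, 0, 0], "dr": [0, 0, 0], "jaw": 0}, {"translation": [0, 0, 0], "dr": [0, 0, 0], "jaw": 0}, {"translation": [0, 0, 0], "dr": [0, 0, 0], "jaw": 0}]}}

```text
time_s: 13.88
position: [0.5768, 0.176, 0.1183]
tcp_rot: [[0.93, 0.367, 0.0], [0.367, -0.93, 0.0], [0.0, 0.0, -1.0]]
force: [0.4, 0.1, 0.6]
opening: 0.838
```

Emit:
{"method": "arm_command", "body": {"commands": [{"translation": [0, 0, -0.2], "dr": [0, 0, 0], "jaw": 0}, {"translation": [0, 0, -0.5], "dr": [0, 0, 0], "jaw": 0}, {"translation": [0, 0, -0.8], "dr": [0, 0, 0], "jaw": 0}, {"translation": [0, 0, -0.8], "dr": [0, 0, 0], "jaw": 0}, {"translation": [0, 0, -0.8], "dr": [0, 0, 0], "jaw": 0}, {"translation": [0, 0, -0.8], "dr": [0, 0, 0], "jaw": 0}, {"translation": [-0.8, 0, -0.3], "dr": [0, 0, 0], "jaw": 0}, {"translation": [-0.8, 0, 0], "dr": [0, 0, 0], "jaw": 0}, {"translation": [-0.8, 0, 0], "dr": [0, 0, 0], "jaw": 0}, {"translation": [-0.8, 0, 0], "dr": [0, 0, 0], "jaw": 0}, {"translation": [0, 0, 0], "dr": [0, 0, 0], "jaw": 0}, {"translation": [0, 0, 0], "dr": [0, 0, 0], "jaw": 0}]}}

```text
time_s: 14.88
position: [0.5019, 0.1465, 0.2239]
tcp_rot: [[0.93, 0.367, 0.001], [0.367, -0.93, 0.0], [0.001, 0.0, -1.0]]
force: [0.7, 0.0, -0.4]
opening: 1.0
```

Run:
```python
from h import *
s=wshot("w9")
o=[]
for n,(u,v) in (("scene",(350,190)),("side",(205,220))):
    c,d=capture(n);X=pts(n,d); o.append(cv2.resize(c[v:v+75,u:u+75,::-1],(400,400),interpolation=cv2.INTER_CUBIC))
    k=(d>0)&(np.hypot(X[...,0]-.576,X[...,1]-.1745)<.03)
    for lo,hi in ((.14,.165),(.092,.1)):
        q=X[k&(X[...,2]>lo)&(X[...,2]<hi)]; 
        if len(q): print(n,lo,len(q),np.median(q,0).round(4),np.percentile(q[:,2],[5,90]).round(4))
cv2.imwrite("pics/end.png",np.hstack(o))
```

```text
14.8833 [0.5019 0.1465 0.2239] [ 0.74  0.01 -0.41] 1.0000681787320238
[[ 9.304e-01  3.666e-01  9.000e-04]
 [ 3.666e-01 -9.304e-01  2.000e-04]
 [ 9.000e-04  1.000e-04 -1.000e+00]]
scene 0.14 91 [0.5851 0.1736 0.1503] [0.1411 0.153 ]
scene 0.092 58 [0.5865 0.1672 0.0957] [0.0925 0.0981]
side 0.14 157 [0.5727 0.1777 0.1525] [0.1432 0.1546]
side 0.092 89 [0.5655 0.1827 0.0968] [0.0931 0.0991]
```

View pics/end.png

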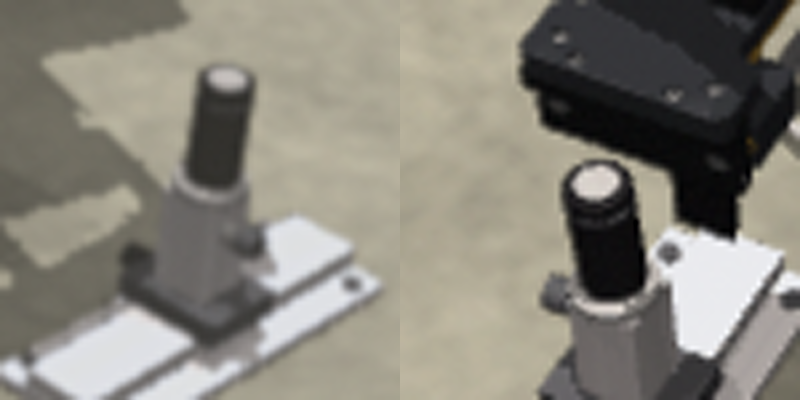

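View pics/w9.png

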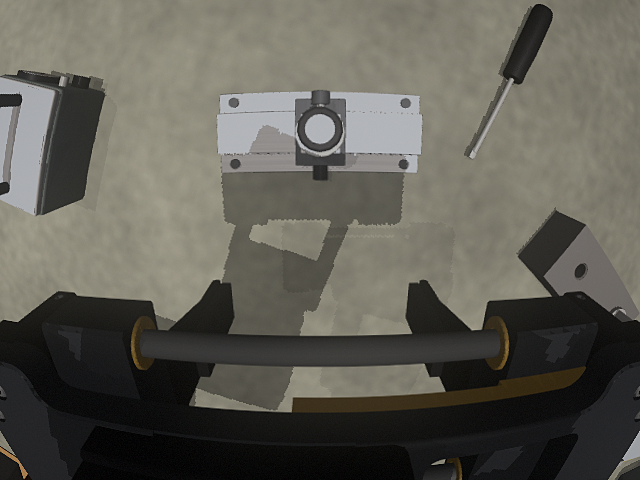

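Run:
```python
from h import *
print(plane("scene",350+227/5.333-.5,190+80/5.333-.5,.152),plane("side",205+197/5.333-.5,220+183/5.333-.5,.152))
z=np.load("w9.npz");print(wplane(z["R"],z["pos"],320.5,128,.152))
```

```text
[0.57987461 0.1764684  0.152     ] [0.57802618 0.17408246 0.152     ]
[0.57844534 0.17578701 0.152     ]
```

The top estimates hint at a lean of 2–3 mm towards +x. I'll check the tilt from the head's edges against the true vertical, and from the collar.

Run:
```python
from h import *
o=[]
for n,(u0,v0) in (("scene",(370,195)),("side",(225,240))):
    c,d=capture(n);np.savez(n+"9.npz",p=c,d=d)
    m=camera_model(n);K=m["intrinsics"];P=np.linalg.inv(m["pose"])
    f=lambda X:(lambda c:(K[:2,:2]@c[:2]/c[2]+K[:2,2]))(P[:3,:3]@X+P[:3,3])
    g=cv2.cvtColor(c,cv2.COLOR_RGB2GRAY).astype(float)
    a=f(np.array([.5755,.1745,.099]));b=f(np.array([.5755,.1745,.146]))
    print(n,"vertical slope du/dv",(b-a)[0]/(b-a)[1])
    ct=[]
    lo,hi=sorted((a[1],b[1]))
    for v in range(int(lo)-2,int(hi)-1):
        uc=int(round(a[0]+(v-a[1])*(b-a)[0]/(b-a)[1]));r=g[v,uc-12:uc+13];w=np.clip(110-r,0,60)
        ws=w.copy();ws[:3]=0;ws[-3:]=0
        ct.append((v,(ws*np.arange(uc-12,uc+13)).sum()/ws.sum()))
    ct=np.array(ct);s=np.polyfit(ct[:,0],ct[:,1],1);print("axis slope",s[0],"resid",np.std(ct[:,1]-np.polyval(s,ct[:,0])),len(ct))
    # rotation sensitivity: du for 1deg tilt in +x tool over the span
    R=read_state()["tcp_rot"]
    for i in (0,1):
        q=f(np.array([.5755,.1745,.146])+R[:,i]*.047*np.sin(np.radians(1)));print("slope change per deg tool axis",i,((q-a)[0]/(q-a)[1]-(b-a)[0]/(b-a)[1]))
z=np.load("w9.npz");im=z["p"][85:175,275:365,::-1];cv2.imwrite("pics/w9c.png",cv2.resize(im,(600,600),interpolation=cv2.INTER_CUBIC))
R,p=z["R"],z["pos"]
for h in (.09,.096,.152):print(h,wproj(R,p,[.5755,.1745,h]))
```

```text
scene vertical slope du/dv -0.10745598363214542
axis slope 0.05987240263581566 resid 1.0333104014530436 17
slope change per deg tool axis 0 -0.0168437590057241
slope change per deg tool axis 1 0.012988267941189055
side vertical slope du/dv 0.12482362280659748
axis slope 0.12570366413978143 resid 0.38073464777126037 16
slope change per deg tool axis 0 0.022124706021572738
slope change per deg tool axis 1 -0.015583458886253551
0.09 (np.float64(320.4181147424854), np.float64(131.27527721580088))
0.096 (np.float64(320.43993710848736), np.float64(131.43084790226686))
0.152 (np.float64(320.69931866202387), np.float64(133.28101046580804))
```

View pics/w9c.png

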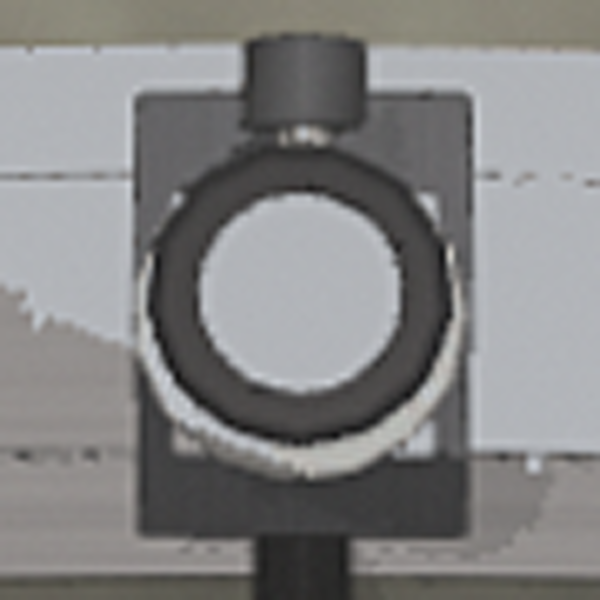

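Measured from the close-up view, the head is leaning about 3° towards +x: its top sits about 3 mm off the collar centre, with the collar showing at the bottom edge only. So the collar isn't quite flat. I'll mend it with a gentle press of the closed fingertips on the high −x side of the head.

Emit:
{"method": "arm_command", "body": {"commands": [{"translation": [0, 0, 0], "dr": [0, 0, 0], "jaw": 1}, {"translation": [0.6, 0, 0], "dr": [0, 0, 0], "jaw": 1}, {"translation": [0.6, 0, 0], "dr": [0, 0, 0], "jaw": 1}, {"translation": [0.6, 0, 0], "dr": [0, 0, 0], "jaw": 1}, {"translation": [0.6, 0.02, 0], "dr": [0, 0, 0], "jaw": 1}, {"translation": [0.6, 0.02, 0], "dr": [0, 0, 0], "jaw": 1}, {"translation": [0, 0, 0], "dr": [0, 0, 0], "jaw": 1}, {"translation": [0, 0, 0], "dr": [0, 0, 0], "jaw": 1}, {"translation": [0, 0, 0], "dr": [0, 0, 0], "jaw": 1}, {"translation": [0, 0, 0], "dr": [0, 0, 0], "jaw": 1}, {"translation": [0, 0, 0], "dr": [0, 0, 0], "jaw": 1}, {"translation": [0, 0, 0], "dr": [0, 0, 0], "jaw": 1}]}}

```text
time_s: 16.13
position: [0.5717, 0.173, 0.2234]
tcp_rot: [[0.93, 0.367, -0.0], [0.367, -0.93, -0.0], [-0.0, -0.0, -1.0]]
force: [-0.5, -0.1, 0.7]
opening: 0.172
```

Emit:
{"method": "arm_command", "body": {"commands": [{"translation": [0, 0, 0.6], "dr": [0, 0, 0], "jaw": 1}, {"translation": [0, 0, 0.6], "dr": [0, 0, 0], "jaw": 1}, {"translation": [0, 0, 0.5], "dr": [0, 0, 0], "jaw": 1}, {"translation": [0, 0, 0.3], "dr": [0, 0, 0], "jaw": 1}, {"translation": [0, 0, 0.1], "dr": [0, 0, 0], "jaw": 1}, {"translation": [0, 0, 0], "dr": [0, 0, 0], "jaw": 1}, {"translation": [0, 0, 0], "dr": [0, 0, 0], "jaw": 1}]}}

```text
time_s: 16.72
position: [0.5727, 0.1732, 0.1713]
tcp_rot: [[0.93, 0.367, 0.001], [0.367, -0.93, 0.0], [0.001, 0.0, -1.0]]
force: [1.3, -0.0, 1.3]
opening: 0.007
```

Emit:
{"method": "arm_command", "body": {"commands": [{"translation": [0, 0, 0.1], "dr": [0, 0, 0], "jaw": 1}, {"translation": [0, 0, 0.1], "dr": [0, 0, 0], "jaw": 1}, {"translation": [0, 0, 0.06], "dr": [0, 0, 0], "jaw": 1}, {"translation": [0, 0, 0.04], "dr": [0, 0, 0], "jaw": 1}, {"translation": [0, 0, 0], "dr": [0, 0, 0], "jaw": 1}]}}

```text
time_s: 17.13
position: [0.5722, 0.1732, 0.1631]
tcp_rot: [[0.93, 0.367, -0.0], [0.367, -0.93, -0.0], [-0.0, -0.0, -1.0]]
force: [-0.4, 0.3, -0.1]
opening: 0.008
```

Emit:
{"method": "arm_command", "body": {"commands": [{"translation": [0, 0, 0.04], "dr": [0, 0, 0], "jaw": 1}, {"translation": [0, 0, 0], "dr": [0, 0, 0], "jaw": 1}]}}

```text
time_s: 17.3
position: [0.5723, 0.1732, 0.1622]
tcp_rot: [[0.93, 0.367, -0.0], [0.367, -0.93, -0.0], [-0.0, -0.0, -1.0]]
force: [0.4, -0.2, -0.4]
opening: 0.006
```

Emit:
{"method": "arm_command", "body": {"commands": [{"translation": [0, 0, 0.03], "dr": [0, 0, 0], "jaw": 1}, {"translation": [0, 0, 0], "dr": [0, 0, 0], "jaw": 1}]}}

```text
time_s: 17.47
position: [0.5723, 0.1732, 0.1616]
tcp_rot: [[0.93, 0.367, -0.0], [0.367, -0.93, -0.0], [-0.0, 0.0, -1.0]]
force: [-0.4, -0.4, -0.2]
opening: 0.004
```

Emit:
{"method": "arm_command", "body": {"commands": [{"translation": [0, 0, 0.03], "dr": [0, 0, 0], "jaw": 1}, {"translation": [0, 0, 0], "dr": [0, 0, 0], "jaw": 1}]}}

```text
time_s: 17.63
position: [0.5723, 0.1731, 0.1614]
tcp_rot: [[0.93, 0.367, -0.0], [0.367, -0.93, -0.0], [-0.0, 0.0, -1.0]]
force: [-0.1, -0.5, 3.6]
opening: 0.003
```

Emit:
{"method": "arm_command", "body": {"commands": [{"translation": [0, 0, 0.02], "dr": [0, 0, 0], "jaw": 1}, {"translation": [0, 0, 0], "dr": [0, 0, 0], "jaw": 1}]}}

```text
time_s: 17.8
position: [0.5723, 0.1731, 0.1613]
tcp_rot: [[0.93, 0.367, 0.0], [0.367, -0.93, -0.0], [0.0, 0.0, -1.0]]
force: [-1.7, -0.5, 6.8]
opening: 0.003
```

Emit:
{"method": "arm_command", "body": {"commands": [{"translation": [0, 0, 0.02], "dr": [0, 0, 0], "jaw": 1}, {"translation": [0, 0, 0], "dr": [0, 0, 0], "jaw": 1}]}}

```text
time_s: 17.97
position: [0.5723, 0.173, 0.1613]
tcp_rot: [[0.93, 0.367, 0.0], [0.367, -0.93, -0.0], [0.0, 0.0, -1.0]]
force: [-2.0, -1.1, 9.1]
opening: 0.006
```

Emit:
{"method": "arm_command", "body": {"commands": [{"translation": [0, 0, 0.02], "dr": [0, 0, 0], "jaw": 1}, {"translation": [0, 0, 0], "dr": [0, 0, 0], "jaw": 1}]}}

```text
time_s: 18.13
position: [0.5723, 0.173, 0.1612]
tcp_rot: [[0.93, 0.367, 0.001], [0.367, -0.93, -0.0], [0.0, 0.001, -1.0]]
force: [-4.0, -0.9, 11.3]
opening: 0.005
```

Emit:
{"method": "arm_command", "body": {"commands": [{"translation": [0, 0, 0.02], "dr": [0, 0, 0], "jaw": 1}, {"translation": [0, 0, 0], "dr": [0, 0, 0], "jaw": 1}]}}

```text
time_s: 18.3
position: [0.5723, 0.173, 0.1612]
tcp_rot: [[0.93, 0.367, 0.001], [0.367, -0.93, -0.0], [0.001, 0.001, -1.0]]
force: [-4.5, -1.9, 13.0]
opening: 0.003
```

Emit:
{"method": "arm_command", "body": {"commands": [{"translation": [0, 0, -0.2], "dr": [0, 0, 0], "jaw": 1}, {"translation": [0, 0, -0.8], "dr": [0, 0, 0], "jaw": 1}, {"translation": [0, 0, -0.8], "dr": [0, 0, 0], "jaw": 1}, {"translation": [-0.8, 0, -0.7], "dr": [0, 0, 0], "jaw": 0.3}, {"translation": [-0.8, 0, 0], "dr": [0, 0, 0], "jaw": 0.3}, {"translation": [-0.8, 0, 0], "dr": [0, 0, 0], "jaw": 0.3}, {"translation": [-0.6, 0, 0], "dr": [0, 0, 0], "jaw": 0.3}, {"translation": [0, 0, 0], "dr": [0, 0, 0], "jaw": 0.3}, {"translation": [0, 0, 0], "dr": [0, 0, 0], "jaw": 0.3}]}}

```text
time_s: 19.05
position: [0.5027, 0.1456, 0.2215]
tcp_rot: [[0.93, 0.367, 0.001], [0.367, -0.93, 0.0], [0.001, 0.0, -1.0]]
force: [-0.5, 0.2, 0.5]
opening: 0.371
```

Run:
```python
from h import *
s=wshot("w10");R,p=s["tcp_rot"],s["position"]
for h in (.09,.096,.152):print(h,np.round(wproj(R,p,[.5755,.1745,h]),1))
z=np.load("w10.npz");im=z["p"][85:175,275:365,::-1];cv2.imwrite("pics/w10c.png",cv2.resize(im,(600,600),interpolation=cv2.INTER_CUBIC))
o=[]
for n,(u,v) in (("scene",(365,190)),("side",(220,235))):
    c,d=capture(n); o.append(cv2.resize(c[v:v+50,u:u+50,::-1],(400,400),interpolation=cv2.INTER_CUBIC))
cv2.imwrite("pics/end2.png",np.hstack(o))
```

```text
19.05 [0.5027 0.1456 0.2215] [-0.51  0.22  0.51] 0.3714463568763931
[[ 9.304e-01  3.666e-01  9.000e-04]
 [ 3.666e-01 -9.304e-01  3.000e-04]
 [ 1.000e-03  1.000e-04 -1.000e+00]]
0.09 [319. 132.]
0.096 [319.  132.2]
0.152 [318.9 134.2]
```

View pics/w10c.png

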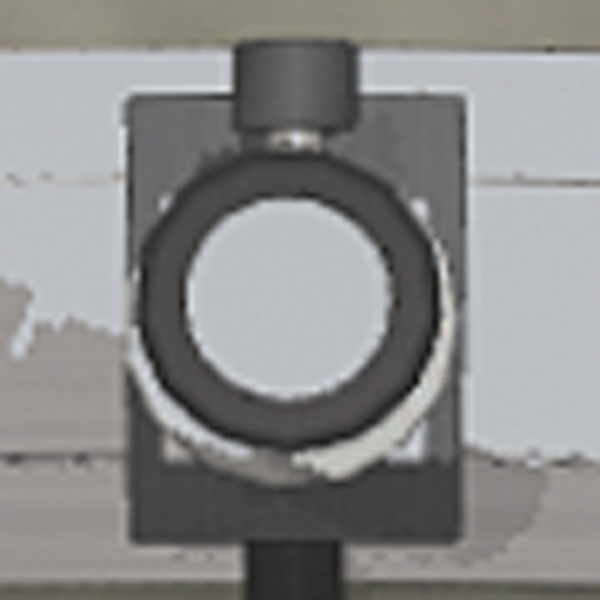

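View pics/end2.png

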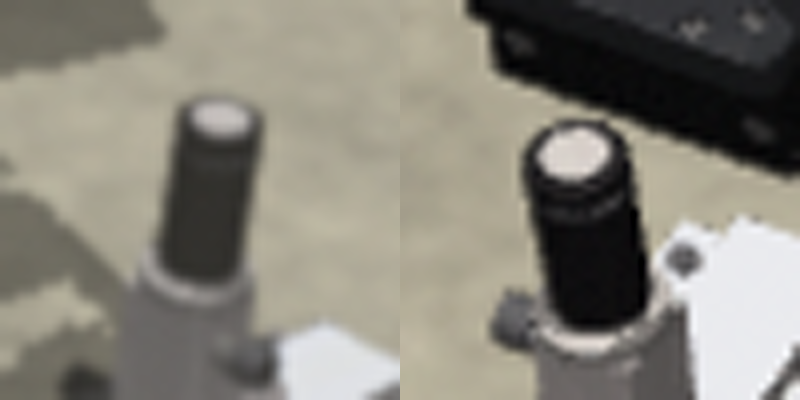

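The lean still shows. I'll quantify it with averaged depth on the head's light top disc, compared with the initial upright picture in the rack.

```bash
cat > tilt.py <<'E'
from h import *
Rt=read_state()["tcp_rot"]
def meas(n,imgs,ds,zlo,zhi,c):
    g=cv2.cvtColor(imgs[0],cv2.COLOR_RGB2GRAY);d=np.median(np.array(ds),0);X=pts(n,d)
    k=(X[...,2]>zlo)&(X[...,2]<zhi)&(np.hypot(X[...,0]-c[0],X[...,1]-c[1])<.018)&(g>130)
    k=cv2.morphologyEx(k.astype(np.uint8),cv2.MORPH_OPEN,np.ones((2,2)))>0
    q=X[k];m=q.mean(0);V=np.linalg.svd(q-m)[2][2];V*=np.sign(V[2]);
    a=np.c_[q[:,:2]-m[:2],np.ones(len(q))];co=np.linalg.lstsq(a,q[:,2],rcond=None)[0]
    nrm=np.array([-co[0],-co[1],1]);t=Rt[:,:2].T@nrm
    u=np.argwhere(k).mean(0)
    print(n,len(q),"mean",m.round(4),"zmed",np.median(q[:,2]).round(4),"tilt tool x,y deg",np.degrees(t).round(1),"pix",u[::-1].round(2))
for n in ("scene","side"):
    z=np.load(n+"0.npz");meas(n,[z["p"]],[z["d"]],.117,.131,(.558,-.145))
    I=[];D=[]
    for _ in range(6):
        a,b=capture(n);I.append(a);D.append(b)
    print("noise",np.std(np.array(D)[:,230,390]));meas(n,I,D,.143,.161,(.577,.1755))
E
python3 tilt.py
```

```text
scene 28 mean [ 0.5619 -0.1431  0.1234] zmed 0.1235 tilt tool x,y deg [-4.9 -0.4] pix [267.75 235.04]
noise 0.0026571103
scene 28 mean [0.5822 0.1782 0.1516] zmed 0.1516 tilt tool x,y deg [ 5.7 -4.5] pix [393.11 204.96]
side 21 mean [ 0.5527 -0.1454  0.1248] zmed 0.1249 tilt tool x,y deg [1.8 3.8] pix [355.38 199.43]
noise 0.0010906316
side 40 mean [0.5738 0.1749 0.1536] zmed 0.1535 tilt tool x,y deg [ 0.1 -0.5] pix [242.35 254.62]
```

The top's height relative to its rack position says home within about 0.5 mm, but the lean is ambiguous. The upright probe in the rack (w2) makes a good reference for the same wrist-camera measure, so I'll compare top disc against collar there.

Run:
```python
from h import *
o=[]
for n,zc,c,b in (("w1",.062,(.559,-.1445),(205,95)),("w2",.062,(.559,-.1445),(270,190)),("w10",.09,(.5755,.1745),(270,85))):
    z=np.load(n+".npz");R,p=z["R"],z["pos"]
    g=cv2.cvtColor(z["p"],cv2.COLOR_RGB2GRAY)
    c3=cv2.cvtColor(z["p"][b[1]:b[1]+95,b[0]:b[0]+95],cv2.COLOR_RGB2BGR);c3=cv2.resize(c3,(570,570),interpolation=cv2.INTER_CUBIC)
    # predicted outlines: collar top rim (h=6mm), head base (h=6mm r=14), head top r=14
    for h,r,col in ((0,.019,(0,0,255)),(.006,.019,(0,200,0)),(.062,.014,(255,0,0))):
        P=np.array([wproj(R,p,[c[0]+r*np.cos(a),c[1]+r*np.sin(a),zc+h]) for a in np.linspace(0,6.28,60)])
        cv2.polylines(c3,[np.int32((P-b+.5)*6)],True,col,1)
    o.append(c3)
cv2.imwrite("pics/cmp.png",np.hstack(o[1:])[:, :, :][:570]);cv2.imwrite("pics/cmp1.png",o[0])
im=cv2.imread("pics/cmp.png");cv2.imwrite("pics/cmp.png",cv2.resize(im,(798,399)))
```

```text
(no output)
```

View pics/cmp.png

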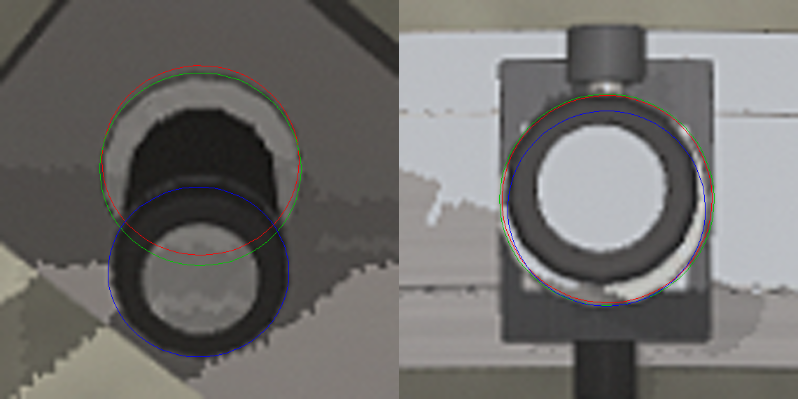

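View pics/cmp1.png

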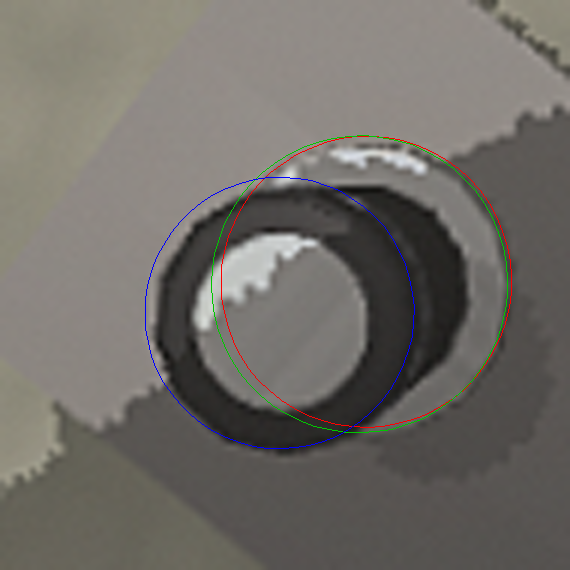

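The reference matches the prediction to about 1 px. The seated head is shifted only about 2 mm relative to its collar, so the lean is about 2°. Next I'll check the plunger's travel by comparing the knob before and after.

Run:
```python
from h import *
o=[]
for n,b in (("w5",(250,70)),("w6",(285,180)),("w10",(285,80))):
    z=np.load(n+".npz");c=z["p"][b[1]:b[1]+60,b[0]:b[0]+66,::-1]
    o.append(cv2.resize(c,(264,240),interpolation=cv2.INTER_CUBIC))
    R,p=z["R"],z["pos"];e=R[:,0]
    for t in (.034,.036,.038): print(n,t,np.round(wproj(R,p,np.array([.5750,.1743,.0795])+e*t),1), end=' ')
    print("carr",np.round(wproj(R,p,np.array([.5750,.1743,.035])+e*.031),1),"holder face",np.round(wproj(R,p,np.array([.5750,.1743,.09])+e*.015),1))
    x={"w5":284,"w6":318,"w10":319}[n]
    print(cv2.cvtColor(z["p"],cv2.COLOR_RGB2GRAY)[b[1]:b[1]+60,x-1:x+2].mean(1).astype(int))
cv2.imwrite("pics/knob.png",np.hstack(o))
```

```text
w5 0.034 [283.3  78.3] w5 0.036 [283.3  75.8] w5 0.038 [283.3  73.3] carr [288.1  87.5] holder face [282.1 101.5]
[145 144 145 145 144 144 145 144 145 148 120  95 105 105 107 106 108 109
 109 109 109 110 108 102  75 152 199 201 197 197 197 197 195 199 199 198
 199 200 199 199 200 198 172 157 141 162 152 142 128  94 157 208 201 199
 199 201 204 172 145 130]
w6 0.034 [318.4 196. ] w6 0.036 [318.4 193.2] w6 0.038 [318.4 190.4] carr [318.6 189. ] holder face [318.4 226.3]
[153 152 153 150 146 149 161 125  51  43  54  68  71  71  62  48  47  48
  52  71  70  69  69  68  69  68  68  68  68  68  66  65  68  85  88 105
 119 118 119 119 119 120 116 100  75  78  75  70 159 153 148 147 146 147
 147 151 144 108  87  75]
w10 0.034 [319.   89.8] w10 0.036 [319.   87.3] w10 0.038 [319.   84.8] carr [319.1  97.5] holder face [319.  113.2]
[140 140 141 141 141 140 140 139 139 142 124  88 103 102 103 103 102 103
 103 103 103 102 100  86 118 191 154  95  49  64  73  75  74  66  71 180
 196 190 189 189 188 189 189 190 190 188 190 190 188 190 189 190 189 189
 189 189 189 190 189 189]
```

View pics/knob.png

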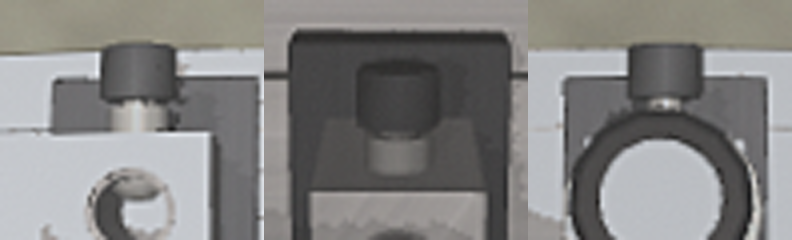

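The knob moved out about 1.2 mm against the empty state, so the plunger is in the groove. To take out the residual lean, I'll nudge the head's top gently towards −x with the closed fingers from its +x side.

Emit:
{"method": "arm_command", "body": {"commands": [{"translation": [0.4, 0, 0], "dr": [0, 0, 0], "jaw": 1}, {"translation": [0.85, 0, 0], "dr": [0, 0, 0], "jaw": 1}, {"translation": [0.85, 0, 0], "dr": [0, 0, 0], "jaw": 1}, {"translation": [0.85, 0, 0], "dr": [0, 0, 0], "jaw": 1}, {"translation": [0.85, 0, 0], "dr": [0, 0, 0], "jaw": 1}, {"translation": [0.85, 0, 0], "dr": [0, 0, 0], "jaw": 1}, {"translation": [0, 0, 0.5], "dr": [0, 0, 0], "jaw": 1}, {"translation": [0, 0, 0.9], "dr": [0, 0, 0], "jaw": 1}, {"translation": [0, 0, 0.9], "dr": [0, 0, 0], "jaw": 1}, {"translation": [0, 0, 0.7], "dr": [0, 0, 0], "jaw": 1}, {"translation": [0, 0, 0], "dr": [0, 0, 0], "jaw": 1}, {"translation": [0, 0, 0], "dr": [0, 0, 0], "jaw": 1}]}}

```text
time_s: 20.8
position: [0.6106, 0.1884, 0.1453]
tcp_rot: [[0.93, 0.367, -0.002], [0.367, -0.93, -0.0], [-0.002, -0.001, -1.0]]
force: [0.2, 0.0, 0.0]
opening: 0.004
```

Run:
```python
from h import *
s=read_state();print(s["position"],s["force"],s["opening"])
o=[]
for n,(u,v) in (("scene",(350,180)),("side",(205,220))):
    c,d=capture(n); o.append(cv2.resize(c[v:v+75,u:u+75,::-1],(400,400),interpolation=cv2.INTER_CUBIC))
cv2.imwrite("pics/nudge.png",np.hstack(o))
```

```text
[0.6105972  0.18842905 0.14530671] [0.21746513 0.01662324 0.01993535] 0.0035457754665607424
```

View pics/nudge.png

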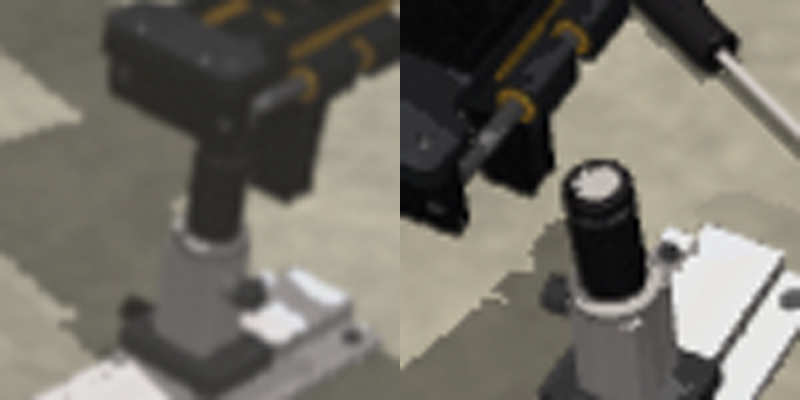

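The fingers stand on the +x side, clear of the head. I'll approach and nudge.

Emit:
{"method": "arm_command", "body": {"commands": [{"translation": [-0.2, 0, 0], "dr": [0, 0, 0], "jaw": 1}, {"translation": [-0.1, 0, 0], "dr": [0, 0, 0], "jaw": 1}, {"translation": [-0.06, 0, 0], "dr": [0, 0, 0], "jaw": 1}, {"translation": [0, 0, 0], "dr": [0, 0, 0], "jaw": 1}]}}

```text
time_s: 21.23
position: [0.602, 0.1849, 0.1471]
tcp_rot: [[0.93, 0.367, 0.001], [0.367, -0.93, 0.0], [0.001, 0.0, -1.0]]
force: [-0.1, -0.8, 0.4]
opening: 0.005
```

Emit:
{"method": "arm_command", "body": {"commands": [{"translation": [-0.04, 0, 0], "dr": [0, 0, 0], "jaw": 1}, {"translation": [0, 0, 0], "dr": [0, 0, 0], "jaw": 1}]}}

```text
time_s: 21.4
position: [0.6014, 0.1846, 0.1466]
tcp_rot: [[0.93, 0.367, 0.0], [0.367, -0.93, 0.0], [0.0, 0.0, -1.0]]
force: [-0.0, -0.9, -0.1]
opening: 0.006
```

Emit:
{"method": "arm_command", "body": {"commands": [{"translation": [-0.04, 0, 0], "dr": [0, 0, 0], "jaw": 1}, {"translation": [0, 0, 0], "dr": [0, 0, 0], "jaw": 1}]}}

```text
time_s: 21.57
position: [0.6003, 0.1842, 0.1463]
tcp_rot: [[0.93, 0.367, -0.0], [0.367, -0.93, -0.0], [-0.0, -0.0, -1.0]]
force: [-0.2, -0.5, 0.5]
opening: 0.007
```

Emit:
{"method": "arm_command", "body": {"commands": [{"translation": [-0.04, 0, 0], "dr": [0, 0, 0], "jaw": 1}, {"translation": [0, 0, 0], "dr": [0, 0, 0], "jaw": 1}]}}

```text
time_s: 21.73
position: [0.5995, 0.1839, 0.1463]
tcp_rot: [[0.93, 0.367, 0.0], [0.367, -0.93, 0.0], [0.0, -0.0, -1.0]]
force: [-0.7, -0.3, 1.0]
opening: 0.005
```

Emit:
{"method": "arm_command", "body": {"commands": [{"translation": [-0.03, 0, 0], "dr": [0, 0, 0], "jaw": 1}, {"translation": [0, 0, 0], "dr": [0, 0, 0], "jaw": 1}]}}

```text
time_s: 21.9
position: [0.5988, 0.1836, 0.1463]
tcp_rot: [[0.93, 0.367, 0.0], [0.367, -0.93, 0.0], [0.0, 0.0, -1.0]]
force: [-0.7, 0.2, 0.2]
opening: 0.008
```

Emit:
{"method": "arm_command", "body": {"commands": [{"translation": [-0.03, 0, 0], "dr": [0, 0, 0], "jaw": 1}, {"translation": [0, 0, 0], "dr": [0, 0, 0], "jaw": 1}]}}

```text
time_s: 22.07
position: [0.598, 0.1833, 0.1463]
tcp_rot: [[0.93, 0.367, -0.0], [0.367, -0.93, -0.0], [-0.0, -0.0, -1.0]]
force: [-0.2, -0.1, 0.7]
opening: 0.01
```

Emit:
{"method": "arm_command", "body": {"commands": [{"translation": [-0.03, 0, 0], "dr": [0, 0, 0], "jaw": 1}, {"translation": [0, 0, 0], "dr": [0, 0, 0], "jaw": 1}]}}

```text
time_s: 22.23
position: [0.5972, 0.183, 0.1463]
tcp_rot: [[0.93, 0.367, -0.0], [0.367, -0.93, -0.0], [-0.0, -0.0, -1.0]]
force: [-0.6, -0.4, 0.2]
opening: 0.01
```

Emit:
{"method": "arm_command", "body": {"commands": [{"translation": [-0.03, 0, 0], "dr": [0, 0, 0], "jaw": 1}, {"translation": [0, 0, 0], "dr": [0, 0, 0], "jaw": 1}]}}

```text
time_s: 22.4
position: [0.5965, 0.1827, 0.1462]
tcp_rot: [[0.93, 0.367, -0.0], [0.367, -0.93, -0.0], [-0.0, -0.0, -1.0]]
force: [0.1, 0.7, -0.7]
opening: 0.006
```

Emit:
{"method": "arm_command", "body": {"commands": [{"translation": [-0.03, 0, 0], "dr": [0, 0, 0], "jaw": 1}, {"translation": [0, 0, 0], "dr": [0, 0, 0], "jaw": 1}]}}

```text
time_s: 22.57
position: [0.5958, 0.1824, 0.1462]
tcp_rot: [[0.93, 0.367, -0.0], [0.367, -0.93, -0.0], [-0.0, -0.0, -1.0]]
force: [0.2, 0.1, -0.0]
opening: 0.004
```

Emit:
{"method": "arm_command", "body": {"commands": [{"translation": [-0.03, 0, 0], "dr": [0, 0, 0], "jaw": 1}, {"translation": [0, 0, 0], "dr": [0, 0, 0], "jaw": 1}]}}

```text
time_s: 22.73
position: [0.5954, 0.1822, 0.1463]
tcp_rot: [[0.93, 0.367, 0.0], [0.367, -0.93, 0.0], [0.0, 0.0, -1.0]]
force: [0.1, -1.1, 0.5]
opening: 0.006
```

Emit:
{"method": "arm_command", "body": {"commands": [{"translation": [-0.03, 0, 0], "dr": [0, 0, 0], "jaw": 1}, {"translation": [0, 0, 0], "dr": [0, 0, 0], "jaw": 1}]}}

```text
time_s: 22.9
position: [0.5951, 0.1821, 0.1464]
tcp_rot: [[0.93, 0.367, 0.001], [0.367, -0.93, 0.0], [0.001, 0.0, -1.0]]
force: [1.6, 0.7, -0.8]
opening: 0.004
```

Emit:
{"method": "arm_command", "body": {"commands": [{"translation": [-0.03, 0, 0], "dr": [0, 0, 0], "jaw": 1}, {"translation": [0, 0, 0], "dr": [0, 0, 0], "jaw": 1}]}}

```text
time_s: 23.07
position: [0.5946, 0.1819, 0.1465]
tcp_rot: [[0.93, 0.367, 0.002], [0.367, -0.93, 0.0], [0.002, 0.0, -1.0]]
force: [2.2, 0.9, -1.0]
opening: 0.01
```

Emit:
{"method": "arm_command", "body": {"commands": [{"translation": [-0.03, 0, 0], "dr": [0, 0, 0], "jaw": 1}, {"translation": [0, 0, 0], "dr": [0, 0, 0], "jaw": 1}]}}

```text
time_s: 23.23
position: [0.5941, 0.1816, 0.1467]
tcp_rot: [[0.93, 0.367, 0.002], [0.367, -0.93, 0.001], [0.002, 0.0, -1.0]]
force: [2.7, 1.6, -0.2]
opening: 0.001
```

Emit:
{"method": "arm_command", "body": {"commands": [{"translation": [-0.03, 0, 0], "dr": [0, 0, 0], "jaw": 1}, {"translation": [0, 0, 0], "dr": [0, 0, 0], "jaw": 1}]}}

```text
time_s: 23.4
position: [0.5935, 0.1814, 0.1469]
tcp_rot: [[0.93, 0.367, 0.003], [0.367, -0.93, 0.001], [0.003, 0.0, -1.0]]
force: [3.5, 2.1, 1.0]
opening: 0.008
```

The head is yielding, about 2 mm at 3–4 N. I'll back off and look.

Emit:
{"method": "arm_command", "body": {"commands": [{"translation": [0.1, 0, 0], "dr": [0, 0, 0], "jaw": 1}, {"translation": [0.3, 0, 0], "dr": [0, 0, 0], "jaw": 1}, {"translation": [0.5, 0, -0.3], "dr": [0, 0, 0], "jaw": 1}, {"translation": [0, 0, -0.9], "dr": [0, 0, 0], "jaw": 1}, {"translation": [0, 0, -0.9], "dr": [0, 0, 0], "jaw": 1}, {"translation": [0, 0, -0.9], "dr": [0, 0, 0], "jaw": 1}, {"translation": [-0.9, 0, 0], "dr": [0, 0, 0], "jaw": 1}, {"translation": [-0.9, 0, 0], "dr": [0, 0, 0], "jaw": 1}, {"translation": [-0.9, 0, 0], "dr": [0, 0, 0], "jaw": 1}, {"translation": [-0.9, 0, 0], "dr": [0, 0, 0], "jaw": 1}, {"translation": [-0.8, 0, 0], "dr": [0, 0, 0], "jaw": 0.3}, {"translation": [0, 0, 0], "dr": [0, 0, 0], "jaw": 0.3}]}}

```text
time_s: 24.4
position: [0.5053, 0.148, 0.2203]
tcp_rot: [[0.93, 0.367, -0.01], [0.367, -0.93, -0.002], [-0.01, -0.002, -1.0]]
force: [0.1, 0.3, -0.1]
opening: 0.089
```

Emit:
{"method": "arm_command", "body": {"commands": [{"translation": [0, 0, 0], "dr": [0, 0, 0], "jaw": 0.3}, {"translation": [0, 0, 0], "dr": [0, 0, 0], "jaw": 0.3}]}}

```text
time_s: 24.57
position: [0.512, 0.1491, 0.2214]
tcp_rot: [[0.93, 0.367, 0.0], [0.367, -0.93, -0.0], [0.0, 0.0, -1.0]]
force: [-0.4, 0.4, -0.1]
opening: 0.221
```

```bash
cat > cmp.py <<'E'
import sys
from h import *
n=sys.argv[1];s=wshot(n);b=(270,85);zc=.09;c=(.5755,.1745)
z=np.load(n+".npz");R,p=z["R"],z["pos"]
c3=cv2.cvtColor(z["p"][b[1]:b[1]+95,b[0]:b[0]+95],cv2.COLOR_RGB2BGR);c3=cv2.resize(c3,(570,570),interpolation=cv2.INTER_CUBIC)
for h,r,col in ((0,.019,(0,0,255)),(.006,.019,(0,200,0)),(.062,.014,(255,0,0))):
    P=np.array([wproj(R,p,[c[0]+r*np.cos(a),c[1]+r*np.sin(a),zc+h]) for a in np.linspace(0,6.28,60)])
    cv2.polylines(c3,[np.int32((P-b+.5)*6)],True,col,1)
cv2.imwrite(f"pics/{n}cmp.png",c3)
E
python3 cmp.py w11; python3 tilt.py
```

```text
24.5667 [0.512  0.1491 0.2214] [-0.36  0.44 -0.09] 0.22073665598968042
[[ 9.302e-01  3.669e-01  4.000e-04]
 [ 3.669e-01 -9.302e-01 -1.000e-04]
 [ 3.000e-04  2.000e-04 -1.000e+00]]
scene 28 mean [ 0.5619 -0.1431  0.1234] zmed 0.1235 tilt tool x,y deg [-5.  -0.4] pix [267.75 235.04]
noise 0.0022425803
scene 20 mean [0.5784 0.1763 0.1512] zmed 0.1513 tilt tool x,y deg [ 0.1 -5.4] pix [391.7 204.5]
side 21 mean [ 0.5527 -0.1454  0.1248] zmed 0.1249 tilt tool x,y deg [1.7 3.8] pix [355.38 199.43]
noise 0.00075452594
side 41 mean [0.5697 0.1728 0.1528] zmed 0.1528 tilt tool x,y deg [0.3 2.3] pix [244.44 255.44]
```

View pics/w11cmp.png

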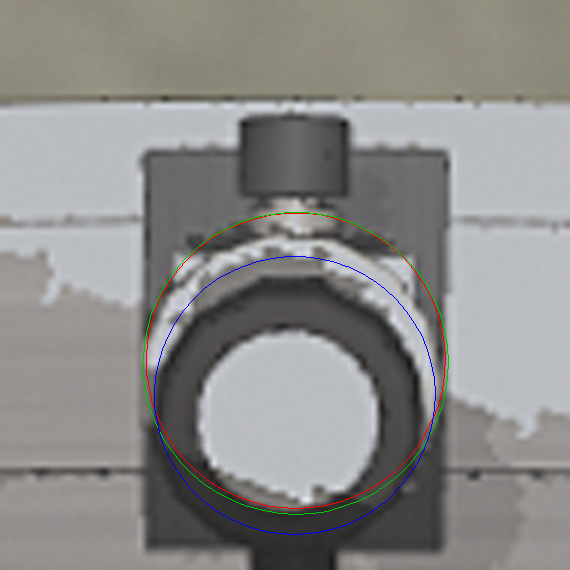

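The nudge mended it:
- The head top moved about 4 mm towards −x.
- The top is now 28.0 mm (scene) and 27.9 mm (side) above its rack height, against 28 mm when fully home.
- The knob has moved back in by about 1.6 mm.

I'll take one last look at the whole scene, then hand in.

Run:
```python
from h import *
p,d=capture("scene");cv2.imwrite("pics/fin.png",p[:,:,::-1])
z=np.load("scene0.npz")
c,_=capture("side");cv2.imwrite("pics/fin2.png",cv2.resize(c[235:285,220:270,::-1],(400,400),interpolation=cv2.INTER_CUBIC))
```

```text
(no output)
```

View pics/fin.png

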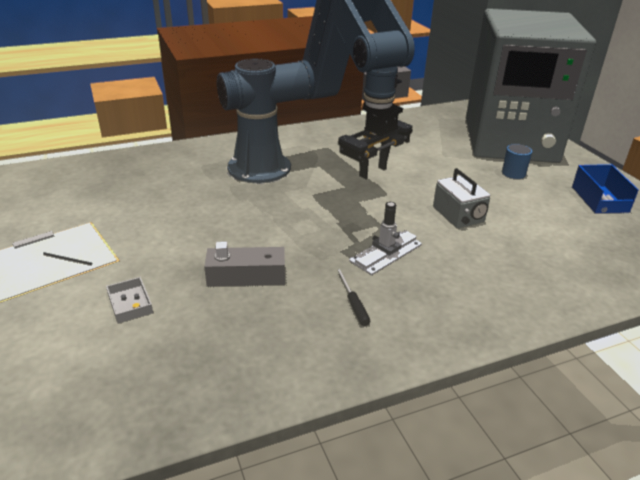

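View pics/fin2.png

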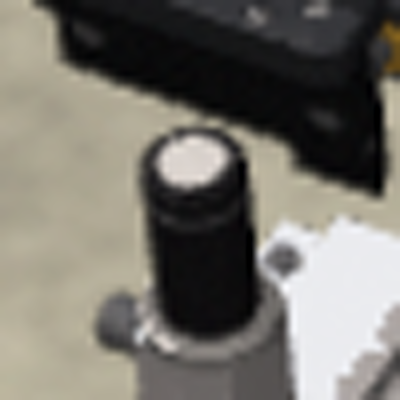

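The final views show the probe standing in the holder at (390,215), and the blank, tray, driver and meter where they were. The gripper is clear, so I'm handing in.

```bash
python3 -c "
from rig import *
s=read_state();print(s['time_s'],s['force']);print(hand_in())"
```

```text
25.3167 [-0.78156657 -0.84111215  1.10831828]
the job is handed in; nothing more can be done
None
```

I took the probe out of the rack, pushed it past the spring plunger into the post holder, let go and handed in at about 25 s. `hand_in()` gives no verdict, so the result rests on my own measurements.

- **Push:** the measured tool force stayed under about 7 N during insertion.
- **Lean after release:** the head leaned about 2–3° towards the rail's +x. Pressing the top with about 13 N did not change that. A sideways nudge of about 4 N on the head then shifted its top about 4 mm back.
- **Height:** the probe's top is 28.0 mm (scene camera) and 27.9 mm (side camera) above its height in the rack. Fully home is 28 mm.
- **Plunger:** the knob was about 1.2 mm out after release. After the nudge it was close to its empty position.
- **Surroundings:** the square-headed rod and the other things look unmoved, and the gripper is clear.
- **Checks that disagreed:** the wrist view shows the probe about upright, while its edges in the side view suggest up to about 1.5° of lean towards −x. Both are inside the 4° limit. My bore position estimates also differed by 2–3 mm between cameras, so I felt my way in with small steps.

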